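# Pack and padlock the bread pick-up box

## Robot

A 6-joint arm with a two-finger parallel gripper is mounted at the origin on the work surface. World frame = base frame: x ahead of the robot, y to its left, z up, the work surface at z = 0. Lengths are in m, angles in rad, forces in N, time in s.
With the tool pointing down it reaches from about 0.4 to 0.825 m from the base axis. Payload 7 kg.
Tool frame: the origin (TCP) lies midway between the tips of the shut fingers; the grasp point (between the pads) lies hold_point_z behind it (hold_point_z is the distance from the TCP to the grasp point, in m); z points along the fingers, y is the line along which they close (so a half turn about z gives the same grasp; the last joint's range is limited). The gripper opens to 88 mm and grips with 3 to 60 N. Pads are 19 mm wide; open, the fingers measure 130 mm over their backs; the gripper's body (78 mm by 193 mm) begins 47 mm behind the grasp point.
Start: joints at [1.431, 0.359, 0.012, 0, -1.224, -0.288], TCP at [0.28, 0.614, 0.227] pointing down, gripper open.
Joint ranges: [-3.07, 3.07], [-1.43, 2.12], [-1.02, 1.25], [-3.03, 1.67], [-3.05, -0], [-3.03, 3.03]. Speed limits (rad/s): [2.39, 2.39, 3.01, 3.14, 3.14, 3.14].

## Interface

Orientations are given as [roll, pitch, yaw] about the fixed x, y, z axes, in that order (R = Rz(yaw) Ry(pitch) Rx(roll)).
In Python, from station import * gives the robot as it stands.
- The arm moves only by the tool apply_moves, never from a script. Its argument "steps" is a list of rows, each an object with "translation": the shift along the world's x, y, z scaled (see below), a list of three; "rotation": the turn, a rotation vector about the world's x, y, z scaled (see below), a list of three. A call has exactly 10 rows; each row is the pose to reach, as a shift and turn from the pose commanded when the call began; what a row does not reach only later rows make up. The controller multiplies each number of a shift by 250 mm and each number of a turn by 30 degrees. A row lasts 1/12 s, in which the tool goes at most 41.7 mm and 7.16 degrees, less where a joint would pass 70% of its speed; a pose out of reach is approached as far as the arm can. A call with a number of a shift or a turn outside -1 to 1 is refused whole. A call with a gripper value outside its range is refused whole. "jaw" is the closure, from -1 (fully open) to 1 (shut), so that 0 is half open, set as the call begins (left out, the last holds). The fingers move at their own pace and stop on an object; "newtons" is the grip in N (left out, the last holds). Time passes only in rows, so rows that repeat a pose let the fingers close, or fill a call up. It gives the time, the measured TCP pose, the force, the opening and the grip force at its end, in the units of the state.
- get_state(): the state, without advancing time (a new reading comes with each control period).
- grab_frame(name): name is "scene" or "top"; returns the picture (400x640x3 uint8, blue, green, red); there is no depth.
- camera_model(name): a dict with "fx", "fy", "cx", "cy" (pixels), "xyz" and "rotation" of the camera in the world. Camera axes: x right, y down, z forward; pixel columns grow to the right and rows downward; lengths in m; the calibration is good to about 2 mm. A picture is of the moment at which its call begins. camera_model takes no time and is no camera call.
- job_done(): hands the job in; it is judged then, once.
The state is a dict: "t": time; "q": joint angles; "qd": joint speeds; "joint_efforts": joint torques, N m; "eef_pos": TCP position; "ee_rot": TCP orientation; "force": force on the tool from outside, world axes, zero at the start; "moment": the same for the moment, N m; "width": finger opening in m; "gripper_force": force on a finger pad.
Only numpy, scipy, OpenCV 4.12 (cv2) and the standard library are available. Lean on these libraries where they do the work, as an engineer would, in place of code of your own. Each camera call takes 0.05 s, during which the arm holds its last target. There are 200 camera calls.

## Task

Pack tonight's bread pick-up box: put every round roll from the tray into the box's near compartment (the one nearer the robot) and every long roll into its far compartment, all lying on the floor of the box. Only then shut the lid and press the edge by the padlock down until the catch snaps, and after that swing the padlock's shackle round over the hasp and press it down into the lock until it clicks and stays down. Leave the loaf, the jam jar and the bread knife where they are.

Things in the scene. Friction and masses are not known exactly. Their poses are not given: they have to be found in the camera images.
- bread_box: Grey metal box, screwed down, 260 (x) x 210 (y) x 64 mm outside, walls 5, floor 6 mm thick. Origin: centre of its underside. A divider along y at x = 0 (top 36 mm above the underside, 4 mm thick) parts it into a near (x < 0, nearer the robot) and a far compartment, each 123 x 200 mm inside. y points to the robot's left: lid hinged on the +y wall, brass padlock fixed outside the middle of the -y wall.
- lid (a joint): Lid angle in rad: 0 shut, 1.57 upright; starts leaning back open, resting there (up to 2.0) until pushed past upright. 264 x 216 x 8 mm, 0.3 kg. Damped: leaning towards shut it sinks by its own weight in about 2 s and stops ajar, near 0.06, on a spring catch at the free (-y) edge. Pressing down near that edge with about 10 to 12 N snaps it past the catch to 0, where it is held.
- lid_hinge (a point): Middle of the lid's hinge line, fixed on the box at its x = 0, y = +109 mm, z = 64 mm; the hinge line runs along the box's x axis.
- lid_edge (a point): Middle of the lid's outer (upper when shut) face, 9 mm inside its free edge, 209 mm from the hinge line; 72 mm above the box's underside when shut. In the middle of that edge a flat steel hasp tongue, 4 mm thick, 27 mm wide, reaches 40 mm beyond this point, with a slot for the padlock's free leg; the catch's tab hangs from the edge 95 mm nearer the robot. Press the lid along this edge.
- shackle_swing (a joint): Turn of the padlock shackle about its long leg (vertical axis at the box's x = -16, y = -121 mm), rad: 0 = end stop, shackle along the box wall, free leg (towards the box's +x) over the lock's hole and the shut lid's hasp slot; positive = swung outwards from the box (1.57 = straight out). Stays where put; turns with about 1 N at the free leg. Starts at 1.0 to 1.7.
- shackle (a joint): How far the shackle has been pressed down into the lock body, in m: 0 fully raised (at the start), end of travel 0.022. It springs back up unless pressed, with about 14 N, past about 0.014, where the hidden pawl clicks and pulls it home to about 0.021 and keeps it there.
- shackle_crown (a point): Top of the shackle's crown, midway between its legs (16 mm from each leg axis). Steel bar 9 mm thick, U-shaped. It is 116 mm above the box's underside when raised, 95 mm when locked home. The lock body is brass, 52 (x) x 26 (y) x 40 mm, centred at the box's x = 0, y = -121 mm, its top 57 mm up. The point's x axis points from the long leg to the free leg.
- shackle_leg (a point): On the axis of the shackle's free leg, near its upper end, 16 mm beyond and 16.5 mm below shackle_crown; the leg is 9 mm thick, 32 mm from the long leg, and ends 26 mm below this point.
- tray: Aluminium baking tray, fixed, 300 (x) x 240 (y) mm, floor 4 mm thick, rim 14 mm high, lined with white paper. Origin: centre of its underside. The rolls start on it.
- round_roll0_center (a point): Round dark bread roll with a floury cross on top, firm, 56 mm across (widest 20 mm up), 42 mm high, 70 g; the point is its centre, 21 mm above its underside. May be absent.
- round_roll1_center (a point): Round dark bread roll with a floury cross on top, firm, 56 mm across (widest 20 mm up), 42 mm high, 70 g; the point is its centre, 21 mm above its underside. May be absent.
- round_roll2_center (a point): Round dark bread roll with a floury cross on top, firm, 56 mm across (widest 20 mm up), 42 mm high, 70 g; the point is its centre, 21 mm above its underside. May be absent.
- long_roll0_center (a point): Long lighter bread roll, firm, 88 mm long (its x axis), 44 mm wide (y), 38 mm high, 80 g; the point is its centre, 19 mm above its underside. May be absent.
- long_roll1_center (a point): Long lighter bread roll, firm, 88 mm long (its x axis), 44 mm wide (y), 38 mm high, 80 g; the point is its centre, 19 mm above its underside. May be absent.
- loaf: Bystander: big round loaf, 126 mm across, 75 mm high; origin at its underside.
- jam_jar: Bystander: jam jar, 68 mm across, 100 mm high; origin at its underside.
- bread_knife: Bystander: bread knife lying flat, 300 mm long; origin near its middle, on the table.
Not all that is in view belongs to the job. What is shaped like the part that bears long_roll1_center but blue is not meant. What is shaped like the part that bears round_roll1_center but white is not meant.

How it is judged:
On the way, in this order (a step that is already met when the one before it is completed fails the run):
1. every roll is in its compartment while the lid is still open (x of round_roll0_center in the frame of bread_box between -0.125 and -0.01 m and y of round_roll0_center in the frame of bread_box between -0.1 and 0.1 m and z of round_roll0_center in the frame of bread_box between 0.008 and 0.05 m and x of round_roll1_center in the frame of bread_box between -0.125 and -0.01 m and y of round_roll1_center in the frame of bread_box between -0.1 and 0.1 m and z of round_roll1_center in the frame of bread_box between 0.008 and 0.05 m and x of round_roll2_center in the frame of bread_box between -0.125 and -0.01 m and y of round_roll2_center in the frame of bread_box between -0.1 and 0.1 m and z of round_roll2_center in the frame of bread_box between 0.008 and 0.05 m and x of long_roll0_center in the frame of bread_box between 0.01 and 0.125 m and y of long_roll0_center in the frame of bread_box between -0.1 and 0.1 m and z of long_roll0_center in the frame of bread_box between 0.008 and 0.05 m and x of long_roll1_center in the frame of bread_box between 0.01 and 0.125 m and y of long_roll1_center in the frame of bread_box between -0.1 and 0.1 m and z of long_roll1_center in the frame of bread_box between 0.008 and 0.05 m and value of joint lid above 1 rad), for 0.2 s.
2. the lid is shut past its catch, the shackle still swung aside and up (value of joint lid below 0.03 rad and value of joint shackle_swing above 0.3 rad and value of joint shackle below 0.006 m), for 0.2 s.
3. the shackle is swung round over the hasp, not yet pressed (value of joint lid below 0.03 rad and value of joint shackle_swing below 0.15 rad and value of joint shackle below 0.01 m), for 0.1 s.
4. the shackle is pressed home and latched (value of joint lid below 0.03 rad and value of joint shackle_swing below 0.15 rad and value of joint shackle above 0.0175 m), for 0.2 s.
At the end, for the whole second after the job is handed in: Round rolls in the near compartment, long rolls in the far one (centres on that side of the divider, 8 to 50 mm above the box's underside); lid under 0.03 rad; shackle within 0.15 rad of its stop over the hasp and pressed at least 17.5 mm down (all of step 4 and x of round_roll0_center in the frame of bread_box between -0.125 and -0.01 m and y of round_roll0_center in the frame of bread_box between -0.1 and 0.1 m and z of round_roll0_center in the frame of bread_box between 0.008 and 0.05 m and x of round_roll1_center in the frame of bread_box between -0.125 and -0.01 m and y of round_roll1_center in the frame of bread_box between -0.1 and 0.1 m and z of round_roll1_center in the frame of bread_box between 0.008 and 0.05 m and x of round_roll2_center in the frame of bread_box between -0.125 and -0.01 m and y of round_roll2_center in the frame of bread_box between -0.1 and 0.1 m and z of round_roll2_center in the frame of bread_box between 0.008 and 0.05 m and x of long_roll0_center in the frame of bread_box between 0.01 and 0.125 m and y of long_roll0_center in the frame of bread_box between -0.1 and 0.1 m and z of long_roll0_center in the frame of bread_box between 0.008 and 0.05 m and x of long_roll1_center in the frame of bread_box between 0.01 and 0.125 m and y of long_roll1_center in the frame of bread_box between -0.1 and 0.1 m and z of long_roll1_center in the frame of bread_box between 0.008 and 0.05 m); the robot touches nothing.
It fails at once if the loaf is shifted by more than 4 cm (distance of loaf from where it was at the start of the episode above 0.04 m).
It fails at once if the jam jar is shifted by more than 4 cm (distance of jam_jar from where it was at the start of the episode above 0.04 m).
It fails at once if the bread knife is shifted by more than 4 cm (distance of bread_knife from where it was at the start of the episode above 0.04 m).
Of round_roll0, round_roll1, round_roll2, long_roll0, long_roll1 only 3 to 5 are there at a start; the rules pass over those that are not, and their reading is None.
At some moment in a run one of round_roll0, round_roll1, round_roll2, long_roll0, long_roll1 may be knocked a few centimetres aside while the robot is not near it.
Once in a run the grip may slacken for a moment while it holds something.
It also fails if it takes over 210 s, if anything falls off the work surface, if the arm or the gripper's body presses on something with over 40 N, if the wrist force passes 120 N, or if a joint passes its speed limit or range.

## Working session

There is one attempt and no reset: what is moved stays moved. The work goes in short steps, Python scripts to look and compute and a tool call to move; the robot and the scene stay as the last step left them, time stands still between calls to the robot, and variables do not carry over. Pictures are saved under pics/ and viewed, at most 14 in all, crops included, and the job is handed in when it is done.

Besides the shell and the picture viewer there is one more tool, called after "Emit:" in YAML: its name, and indented under it one key for each argument. apply_moves: Moves the arm, as the interface text tells. Shifts and turns lie within -1 to 1; 1 stands for 250 mm of shift or 30 degrees of turn. Its arguments: {"type":"object","properties":{"steps":{"type":"array"},"jaw":{"type":"number"},"newtons":{"type":"number"}},"required":["steps"]}

```bash
mkdir -p pics; ls
python3 - <<'E'
from station import *
import cv2
s=get_state();print({k:(v if not hasattr(v,'__len__') else [round(float(x),3) for x in v]) for k,v in s.items()})
import station
for n in ("scene","top"):
    cv2.imwrite(f"pics/{n}0.png",grab_frame(n)); print(n,camera_model(n))
print([x for x in dir(station) if not x.startswith('_')])
print(globals().get('hold_point_z'))
E
```

```text
pics
{'t': 0.0, 'q': [1.431, 0.359, 0.011, -0.0, -1.224, -0.288], 'qd': [0.002, -0.0, 0.002, -0.0, -0.001, 0.0], 'joint_efforts': [0.003, -58.273, 29.305, 6.997, 0.007, -0.0], 'eef_pos': [0.28, 0.614, 0.226], 'ee_rot': [3.14, -0.0, -0.428], 'force': [0.258, -0.739, -0.59], 'moment': [-0.001, -0.016, 0.023], 'gripper_force': 0.0, 'width': 0.0876087301613371}
scene {'fx': 463.66227717164804, 'fy': 463.66227717164804, 'cx': 322.6835203621415, 'cy': 203.41164762156455, 'xyz': array([ 1.13430787, -0.83869285,  0.857064  ]), 'rotation': array([-2.24905829, -0.00254146,  0.68216795])}
top {'fx': 448.77892281597224, 'fy': 448.77892281597224, 'cx': 321.5762981697975, 'cy': 201.74840612170175, 'xyz': array([ 0.30969785, -0.09304643,  1.29381529]), 'rotation': array([-2.93232689, -0.00393628, -1.60087403])}
['Unreachable', 'camera_model', 'get_state', 'grab_frame', 'hold_point_z', 'job_done']
0.0188
```

View pics/top0.png

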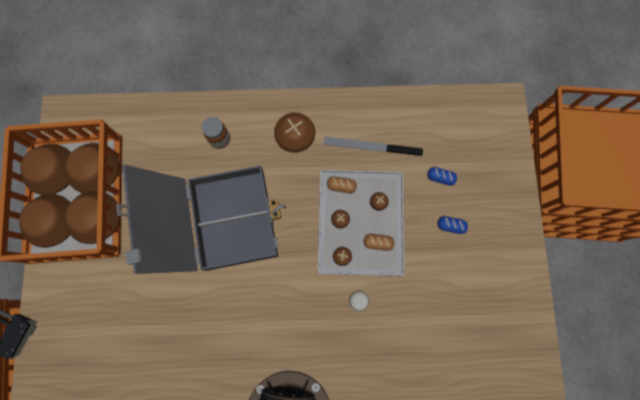

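View pics/scene0.png

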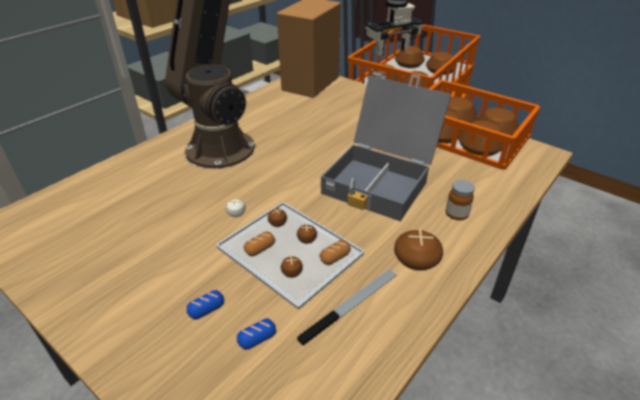

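```bash
cat > h.py <<'E'
from station import *
import numpy as np, cv2
from scipy.spatial.transform import Rotation as Ro
def cam(n):
    m=camera_model(n); return m,Ro.from_euler('xyz',m['rotation']).as_matrix()
def ray(n,u,v):
    m,R=cam(n); d=R@np.array([(u-m['cx'])/m['fx'],(v-m['cy'])/m['fy'],1]); return np.array(m['xyz']),d
def plane(n,u,v,z):
    o,d=ray(n,u,v); return o+d*(z-o[2])/d[2]
def proj(n,p):
    m,R=cam(n); c=R.T@(np.asarray(p)-m['xyz']); return m['fx']*c[0]/c[2]+m['cx'],m['fy']*c[1]/c[2]+m['cy']
def tri(u1,u2):
    o1,d1=ray('top',*u1);o2,d2=ray('scene',*u2)
    A=np.stack([d1,-d2],1);s=np.linalg.lstsq(A,o2-o1,rcond=None)[0]
    a,b=o1+s[0]*d1,o2+s[1]*d2; return (a+b)/2,np.linalg.norm(a-b)
def rolls(n,img):
    hsv=cv2.cvtColor(img,cv2.COLOR_BGR2HSV)
    m=((hsv[...,1]>90)&((hsv[...,0]<22))).astype(np.uint8)
    return m,hsv
E
python3 - <<'E'
from h import *
img=grab_frame('top'); im2=grab_frame('scene')
cv2.imwrite('pics/t1.png',cv2.resize(img[150:290,110:420],None,fx=2.58,fy=2.58,interpolation=cv2.INTER_CUBIC))
cv2.imwrite('pics/s1.png',cv2.resize(im2[60:310,210:460],None,fx=2.4,fy=2.4,interpolation=cv2.INTER_CUBIC))
roi=np.zeros(img.shape[:2],bool);
# tray: bright low-sat
m,hsv=rolls('top',img)
for (u,v) in [(342,184),(380,200),(340,218),(379,242),(342,256)]:
    print(hsv[v,u],[round(float(x),3) for x in plane('top',u,v,.024)])
w=m.copy();w[:172]=0;w[274:]=0;w[:,:321]=0;w[:,402:]=0
k,l,st,c=cv2.connectedComponentsWithStats(w)
for i in range(1,k):
    if st[i,4]>30:
        p=plane('top',*c[i],.024)
        ys,xs=np.nonzero(l==i); P=np.array([plane('top',x,y,.024)[:2] for x,y in zip(xs,ys)])
        r=cv2.minAreaRect((P*1000).astype(np.float32))
        ev,V=np.linalg.eigh(np.cov(P.T)); a=np.degrees(np.arctan2(V[1,1],V[0,1]))
        print(c[i].round(1),st[i,4],p.round(4),np.round(r[1]),'axis deg',round(a,1),(4*np.sqrt(ev)).round(3))
E
```

```text
[ 17  79 154] [0.63, -0.167, 0.024]
[ 18  72 139] [0.579, -0.275, 0.024]
[ 18  68 143] [0.53, -0.158, 0.024]
[ 17  87 152] [0.458, -0.266, 0.024]
[ 20  59 147] [0.421, -0.159, 0.024]
[341.4 184.5] 327 [ 0.6288 -0.1655  0.024 ] [81. 40.] axis deg 77.8 [0.045 0.091]
[378.6 201.1] 204 [ 0.5763 -0.2713  0.024 ] [46. 48.] axis deg 170.1 [0.052 0.053]
[340.  218.8] 202 [ 0.5276 -0.1574  0.024 ] [46. 47.] axis deg 122.2 [0.052 0.052]
[378.5 241.9] 341 [ 0.458  -0.2642  0.024 ] [83. 39.] axis deg 81.8 [0.045 0.092]
[342.  256.1] 210 [ 0.4207 -0.159   0.024 ] [45. 45.] axis deg 128.8 [0.052 0.052]
```

View pics/t1.png

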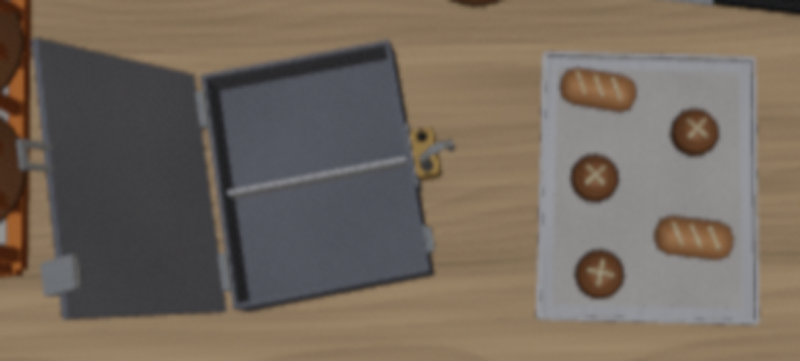

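View pics/s1.png

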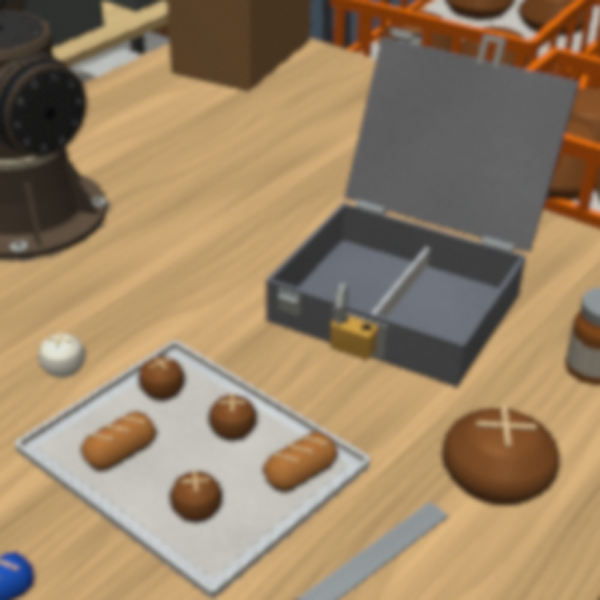

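The tray holds three round rolls (top px 379,201; 340,219; 342,256) and two long (341,184; 378,242). The blue ones (442,176; 453,225) and the white ball (359,300) lie outside the tray and have the wrong colour, so they are not meant. The crop confirms this. Box rim corners in the crop are about (203,76), (390,42), (433,273), (240,308).

Run:
```python
from h import *
cr=np.array([(203,76),(390,42),(433,273),(240,308)],float)/2.58+[110,150]
W=np.array([plane('top',u,v,.064)[:2] for u,v in cr])
L=np.array([(.13,.105),(.13,-.105),(-.13,-.105),(-.13,.105)])
def fit(L,W):
    Lc,Wc=L-L.mean(0),W-W.mean(0)
    a=np.arctan2((Lc[:,0]*Wc[:,1]-Lc[:,1]*Wc[:,0]).sum(),(Lc*Wc).sum()); R=np.array([[np.cos(a),-np.sin(a)],[np.sin(a),np.cos(a)]])
    t=W.mean(0)-R@L.mean(0); return a,t,(W-(L@R.T+t))*1000
print('top',W.round(3).tolist(),fit(L,W))
# scene: near-right rim corner, far-right, far-left
cs=np.array([(525,262),(462,345),(268,283),(348,207)],float)/2.4+[210,60]
W2=np.array([plane('scene',u,v,.064)[:2] for u,v in cs]); print('scene',fit(L,W2)); 
a,t,_=fit(L,W); R=np.array([[np.cos(a),-np.sin(a)],[np.sin(a),np.cos(a)]])
for n in('top','scene'):
  for nm,l in(('longleg',(-.016,-.121,.057)),('lockcentre',(0,-.121,.057)),('hingemid',(0,.109,.064)),('divider end',(0,-.1,.036))):
    p=np.append(R@l[:2]+t,l[2]);u=np.array(proj(n,p)); print(n,nm,p.round(3),((u-[110,150])*2.58 if n=='top' else (u-[210,60])*2.4).round(0))
# lid: hasp end in both views triangulated; crown
def T(a,b): return tri(np.array(a)/2.58+[110,150],np.array(b)/2.4+[210,60])
print('lid corner far',T((36,41),(577,80)),'lid corner near',T((66,318),(380,40)))
print('crown free end',T((451,145),(340,286)))
```

```text
top [[0.646, 0.268], [0.679, 0.063], [0.423, 0.018], [0.393, 0.221]] (np.float64(0.16883721662864604), array([0.53518708, 0.14264265]), array([[ 0.32644808, -0.01053573],
       [-2.12002541,  2.14519582],
       [-1.42244654,  0.9114308 ],
       [ 3.21602387, -3.04609089]]))
scene (np.float64(0.15181972543341643), array([0.54811325, 0.1388813 ]), array([[-2.06178703, -6.85488462],
       [-7.79675391,  8.32426315],
       [ 2.60808394,  1.49283241],
       [ 7.25045699, -2.96221095]]))
top longleg [0.54  0.021 0.057] [430. 166.]
top lockcentre [0.556 0.023 0.057] [428. 152.]
top hingemid [0.517 0.25  0.064] [216. 192.]
top divider end [0.552 0.044 0.036] [411. 159.]
scene longleg [0.54  0.021 0.057] [337. 318.]
scene lockcentre [0.556 0.023 0.057] [349. 322.]
scene hingemid [0.517 0.25  0.064] [427. 225.]
scene divider end [0.552 0.044 0.036] [356. 327.]
lid corner far (array([0.63272626, 0.36807788, 0.25921314]), np.float64(0.004668420332336174)) lid corner near (array([0.37527138, 0.32610343, 0.25426389]), np.float64(0.0008528417338044934))
crown free end (array([ 0.55279665, -0.00351981,  0.1222478 ]), np.float64(0.009984938395186375))
```

Emit:
apply_moves:
  steps:
    - {"translation": [0, 0, 0.9], "rotation": [0, 0, 0]}
    - {"translation": [0, 0, 0.9], "rotation": [0, 0, 0]}
    - {"translation": [0, 0, 0.9], "rotation": [0, 0, 0]}
    - {"translation": [0, 0, 0.9], "rotation": [0, 0, -1]}
    - {"translation": [0, 0, 0.9], "rotation": [0, 0, -1]}
    - {"translation": [0, 0, 0.9], "rotation": [0, 0, -1]}
    - {"translation": [0, 0, 0.9], "rotation": [0, 0, -1]}
    - {"translation": [0, 0, 0.9], "rotation": [0, 0, -1]}
    - {"translation": [0, 0, 0.9], "rotation": [0, 0, -1]}
    - {"translation": [0, 0, 0.9], "rotation": [0, 0, -1]}

```text
t: 1.03
eef_pos: [0.2799, 0.6139, 0.4502]
ee_rot: [3.14, -0.001, -0.948]
force: [0.2, 0.3, -0.1]
width: 0.0873
gripper_force: 0.0
```

Emit:
apply_moves:
  steps:
    - {"translation": [0.68, -1, 0], "rotation": [0, 0, -1]}
    - {"translation": [0.68, -1, 0], "rotation": [0, 0, -1]}
    - {"translation": [0.68, -1, 0], "rotation": [0, 0, -1]}
    - {"translation": [0.68, -1, 0], "rotation": [0, 0, -1]}
    - {"translation": [0.68, -1, 0], "rotation": [0, 0, -1]}
    - {"translation": [0.68, -1, 0], "rotation": [0, 0, -1]}
    - {"translation": [0.68, -1, 0], "rotation": [0, 0, -1]}
    - {"translation": [0.68, -1, 0], "rotation": [0, 0, -1]}
    - {"translation": [0.68, -1, 0], "rotation": [0, 0, -1]}
    - {"translation": [0.68, -1, 0], "rotation": [0, 0, -1]}

```text
t: 1.87
eef_pos: [0.4503, 0.3634, 0.4509]
ee_rot: [3.141, -0.001, -1.475]
force: [-0.9, 0.1, 0.3]
width: 0.0876
gripper_force: 0.0
```

Emit:
apply_moves:
  steps:
    - {"translation": [0, -1, 0], "rotation": [0, 0, -0.18]}
    - {"translation": [0, -1, 0], "rotation": [0, 0, -0.18]}
    - {"translation": [0, -1, 0], "rotation": [0, 0, -0.18]}
    - {"translation": [0, -1, 0], "rotation": [0, 0, -0.18]}
    - {"translation": [0, -1, 0], "rotation": [0, 0, -0.18]}
    - {"translation": [0, -1, 0], "rotation": [0, 0, -0.18]}
    - {"translation": [0, -1, 0], "rotation": [0, 0, -0.18]}
    - {"translation": [0, -1, 0], "rotation": [0, 0, -0.18]}
    - {"translation": [0, -1, 0], "rotation": [0, 0, -0.18]}
    - {"translation": [0, -1, 0], "rotation": [0, 0, -0.18]}

```text
t: 2.7
eef_pos: [0.45, 0.1156, 0.4509]
ee_rot: [3.141, -0.0, -1.567]
force: [0.8, -0.8, -0.0]
width: 0.0875
gripper_force: 0.0
```

```bash
cat >> h.py <<'E'
BX=np.array([.538,.142]);BA=.165
def b2w(x,y):
    c,s=np.cos(BA),np.sin(BA); return np.array([c*x-s*y,s*x+c*y])+BX
def w2b(p):
    c,s=np.cos(BA),np.sin(BA); d=np.asarray(p)-BX; return np.array([c*d[0]+s*d[1],-s*d[0]+c*d[1]])
def det(save=None):
    img=grab_frame('top')
    if save: cv2.imwrite('pics/'+save,img)
    m,_=rolls('top',img); roi=np.zeros_like(m)
    cv2.rectangle(roi,(316,168),(406,276),1,-1)
    bp=np.array([proj('top',np.append(b2w(x,y),.03)) for x,y in((-.125,-.1),(.125,-.1),(.125,.1),(-.125,.1))])
    cv2.fillPoly(roi,[bp.astype(np.int32)],1)
    k,l,st,c=cv2.connectedComponentsWithStats(m*roi)
    for i in range(1,k):
        if st[i,4]<60: continue
        ys,xs=np.nonzero(l==i); z=.024 if c[i][0]>300 else .026
        P=np.array([plane('top',x,y,z)[:2] for x,y in zip(xs,ys)]);p=P.mean(0)
        ev,V=np.linalg.eigh(np.cov(P.T)); a=np.degrees(np.arctan2(V[1,1],V[0,1]))%180
        e=np.sqrt(ev[1]/ev[0])
        print('LONG ' if e>1.5 else 'round',c[i].round(0),st[i,4],'world',p.round(4),'ax',round(a,1),'box',w2b(p).round(3) if c[i][0]<300 else '')
    s=get_state();print('t',round(s['t'],2),'tcp',np.round(s['eef_pos'],4),'yaw',round(np.degrees(s['ee_rot'][2]),2),'w',round(s['width'],4))
E
python3 -c "
from h import *
det()
for n in((540,318),(757,323),(755,58),(545,53)): print(plane('top',n[0]/2.58+110,n[1]/2.58+150,.014).round(3))
for y in(-.06,.002,.064): print('near',b2w(-.0635,y).round(4))
for y in(-.05,.046): print('far',b2w(.0635,y).round(4))
"
```

```text
LONG  [341. 184.] 319 world [ 0.6289 -0.1654] ax 77.6 box 
round [379. 201.] 202 world [ 0.5761 -0.2713] ax 158.7 box 
round [340. 219.] 199 world [ 0.5277 -0.1574] ax 103.9 box 
LONG  [378. 242.] 340 world [ 0.458  -0.2641] ax 81.9 box 
round [342. 256.] 209 world [ 0.4208 -0.159 ] ax 128.7 box 
t 2.75 tcp [0.4501 0.1156 0.4509] yaw -89.78 w 0.0879
[ 0.375 -0.094  0.014]
[ 0.363 -0.331  0.014]
[ 0.663 -0.349  0.014]
[ 0.676 -0.108  0.014]
near [0.4852 0.0724]
near [0.475  0.1335]
near [0.4649 0.1947]
far [0.6089 0.1031]
far [0.5931 0.1978]
```

Emit:
apply_moves:
  steps:
    - {"translation": [0.31, -1, -0.8], "rotation": [0, 0, 0]}
    - {"translation": [0.31, -1, -0.8], "rotation": [0, 0, 0]}
    - {"translation": [0.31, -1, -0.8], "rotation": [0, 0, 0]}
    - {"translation": [0.31, -1, -0.8], "rotation": [0, 0, 0]}
    - {"translation": [0.31, -1, -0.8], "rotation": [0, 0, 0]}
    - {"translation": [0.31, -1, -0.8], "rotation": [0, 0, 0]}
    - {"translation": [0.31, -1, -0.8], "rotation": [0, 0, 0]}
    - {"translation": [0.31, -1, -0.8], "rotation": [0, 0, 0]}
    - {"translation": [0.31, -1, -0.8], "rotation": [0, 0, 0]}
    - {"translation": [0.31, -1, -0.8], "rotation": [0, 0, 0]}

```text
t: 3.58
eef_pos: [0.5273, -0.1362, 0.2489]
ee_rot: [3.136, -0.0, -1.57]
force: [-0.8, 0.4, 0.2]
width: 0.0876
gripper_force: 0.0
```

Emit:
apply_moves:
  steps:
    - {"translation": [0, -0.09, -0.3], "rotation": [0, 0, 0]}
    - {"translation": [0, -0.09, -0.5], "rotation": [0, 0, 0]}
    - {"translation": [0, -0.09, -0.6], "rotation": [0, 0, 0]}
    - {"translation": [0, -0.09, -0.7], "rotation": [0, 0, 0]}
    - {"translation": [0, -0.09, -0.8], "rotation": [0, 0, 0]}
    - {"translation": [0, -0.09, -0.87], "rotation": [0, 0, 0]}
    - {"translation": [0, -0.09, -0.91], "rotation": [0, 0, 0]}
    - {"translation": [0, -0.09, -0.935], "rotation": [0, 0, 0]}
    - {"translation": [0, -0.09, -0.935], "rotation": [0, 0, 0]}
    - {"translation": [0, -0.09, -0.935], "rotation": [0, 0, 0]}

```text
t: 4.42
eef_pos: [0.5289, -0.1578, 0.0191]
ee_rot: [-3.14, -0.0, -1.568]
force: [0.4, -0.3, -0.5]
width: 0.0877
gripper_force: 0.0
```

Emit:
apply_moves:
  steps:
    - {"translation": [0, 0, 0], "rotation": [0, 0, 0]}
    - {"translation": [0, 0, 0], "rotation": [0, 0, 0]}
    - {"translation": [0, 0, 0], "rotation": [0, 0, 0]}
    - {"translation": [0, 0, 0], "rotation": [0, 0, 0]}
    - {"translation": [0, 0, 0], "rotation": [0, 0, 0]}
    - {"translation": [0, 0, 0], "rotation": [0, 0, 0]}
    - {"translation": [0, 0, 0], "rotation": [0, 0, 0]}
    - {"translation": [0, 0, 0], "rotation": [0, 0, 0]}
    - {"translation": [0, 0, 0], "rotation": [0, 0, 0]}
    - {"translation": [0, 0, 0], "rotation": [0, 0, 0]}
  jaw: 1
  newtons: 20

```text
t: 5.25
eef_pos: [0.5276, -0.1584, 0.0181]
ee_rot: [-3.141, -0.0, -1.569]
force: [-0.7, -0.2, 5.5]
width: 0.0546
gripper_force: 20.0
```

Emit:
apply_moves:
  steps:
    - {"translation": [0, 0, 0.2], "rotation": [0, 0, 0]}
    - {"translation": [0, 0, 0.3], "rotation": [0, 0, 0]}
    - {"translation": [0, 0, 0.4], "rotation": [0, 0, 0]}
    - {"translation": [0, 0, 0.5], "rotation": [0, 0, 0]}
    - {"translation": [0, 0, 0.6], "rotation": [0, 0, 0]}
    - {"translation": [0, 0, 0.7], "rotation": [0, 0, 0]}
    - {"translation": [0, 0, 0.8], "rotation": [0, 0, 0]}
    - {"translation": [0, 0, 0.9], "rotation": [0, 0, 0]}
    - {"translation": [0, 0, 0.9], "rotation": [0, 0, 0]}
    - {"translation": [0, 0, 0.9], "rotation": [0, 0, 0]}

```text
t: 6.08
eef_pos: [0.5282, -0.1583, 0.244]
ee_rot: [-3.139, 0.0, -1.569]
force: [-0.0, 0.4, -0.6]
width: 0.0548
gripper_force: 20.0
```

Emit:
apply_moves:
  steps:
    - {"translation": [-0.13, 1, 0], "rotation": [0, 0, 0.31]}
    - {"translation": [-0.13, 1, 0], "rotation": [0, 0, 0.31]}
    - {"translation": [-0.13, 1, 0], "rotation": [0, 0, 0.31]}
    - {"translation": [-0.13, 1, 0], "rotation": [0, 0, 0.31]}
    - {"translation": [-0.13, 1, 0], "rotation": [0, 0, 0.31]}
    - {"translation": [-0.13, 1, 0], "rotation": [0, 0, 0.31]}
    - {"translation": [-0.13, 1, 0], "rotation": [0, 0, 0.31]}
    - {"translation": [-0.13, 1, 0], "rotation": [0, 0, 0.31]}
    - {"translation": [-0.13, 1, 0], "rotation": [0, 0, 0.31]}
    - {"translation": [-0.13, 1, 0], "rotation": [0, 0, 0.31]}

```text
t: 6.92
eef_pos: [0.4947, 0.0907, 0.242]
ee_rot: [3.14, -0.001, -1.408]
force: [1.1, -0.1, 0.0]
width: 0.0548
gripper_force: 20.0
```

Emit:
apply_moves:
  steps:
    - {"translation": [-0.12, 0.41, 0], "rotation": [0, 0, 0]}
    - {"translation": [-0.12, 0.41, 0], "rotation": [0, 0, 0]}
    - {"translation": [-0.12, 0.41, 0], "rotation": [0, 0, 0]}
    - {"translation": [-0.12, 0.41, -0.1], "rotation": [0, 0, 0]}
    - {"translation": [-0.12, 0.41, -0.2], "rotation": [0, 0, 0]}
    - {"translation": [-0.12, 0.41, -0.3], "rotation": [0, 0, 0]}
    - {"translation": [-0.12, 0.41, -0.4], "rotation": [0, 0, 0]}
    - {"translation": [-0.12, 0.41, -0.4], "rotation": [0, 0, 0]}
    - {"translation": [-0.12, 0.41, -0.4], "rotation": [0, 0, 0]}
    - {"translation": [-0.12, 0.41, -0.4], "rotation": [0, 0, 0]}

```text
t: 7.75
eef_pos: [0.4661, 0.1937, 0.144]
ee_rot: [-3.14, 0.0, -1.408]
force: [0.4, -0.1, -0.2]
width: 0.0547
gripper_force: 20.0
```

Emit:
apply_moves:
  steps:
    - {"translation": [0, 0, -0.1], "rotation": [0, 0, 0]}
    - {"translation": [0, 0, -0.2], "rotation": [0, 0, 0]}
    - {"translation": [0, 0, -0.28], "rotation": [0, 0, 0]}
    - {"translation": [0, 0, -0.35], "rotation": [0, 0, 0]}
    - {"translation": [0, 0, -0.41], "rotation": [0, 0, 0]}
    - {"translation": [0, 0, -0.45], "rotation": [0, 0, 0]}
    - {"translation": [0, 0, -0.47], "rotation": [0, 0, 0]}
    - {"translation": [0, 0, -0.485], "rotation": [0, 0, 0]}
    - {"translation": [0, 0, -0.485], "rotation": [0, 0, 0]}
    - {"translation": [0, 0, -0.485], "rotation": [0, 0, 0]}

```text
t: 8.58
eef_pos: [0.4656, 0.1945, 0.0223]
ee_rot: [-3.141, 0.001, -1.407]
force: [-0.6, 0.8, -0.4]
width: 0.0547
gripper_force: 20.0
```

Emit:
apply_moves:
  steps:
    - {"translation": [0, 0, 0], "rotation": [0, 0, 0]}
    - {"translation": [0, 0, 0], "rotation": [0, 0, 0]}
    - {"translation": [0, 0, 0], "rotation": [0, 0, 0]}
    - {"translation": [0, 0, 0], "rotation": [0, 0, 0]}
    - {"translation": [0, 0, 0.1], "rotation": [0, 0, 0]}
    - {"translation": [0, 0, 0.25], "rotation": [0, 0, 0]}
    - {"translation": [0, 0, 0.4], "rotation": [0, 0, 0]}
    - {"translation": [0, 0, 0.55], "rotation": [0, 0, 0]}
    - {"translation": [0, 0, 0.7], "rotation": [0, 0, 0]}
    - {"translation": [0, 0, 0.85], "rotation": [0, 0, 0]}
  jaw: -0.5

```text
t: 9.42
eef_pos: [0.4646, 0.1938, 0.2363]
ee_rot: [-3.141, 0.0, -1.407]
force: [1.8, 0.7, 0.2]
width: 0.0657
gripper_force: 0.0
```

```bash
python3 -c "
from h import *
det('t2.png')"
```

```text
LONG  [341. 185.] 323 world [ 0.6288 -0.1654] ax 77.6 box 
round [379. 201.] 204 world [ 0.5763 -0.2713] ax 170.1 box 
LONG  [378. 242.] 341 world [ 0.458  -0.2642] ax 81.8 box 
round [217. 244.] 235 world [0.4644 0.1946] ax 89.7 box [-0.064  0.064]
round [342. 256.] 209 world [ 0.4208 -0.159 ] ax 128.7 box 
t 9.47 tcp [0.4681 0.1955 0.2444] yaw -80.53 w 0.0659
```

Emit:
apply_moves:
  steps:
    - {"translation": [-0.09, -1, 0], "rotation": [0, 0, 0]}
    - {"translation": [-0.09, -1, 0], "rotation": [0, 0, 0]}
    - {"translation": [-0.09, -1, 0], "rotation": [0, 0, 0]}
    - {"translation": [-0.09, -1, 0], "rotation": [0, 0, 0]}
    - {"translation": [-0.09, -1, 0], "rotation": [0, 0, 0]}
    - {"translation": [-0.09, -1, 0], "rotation": [0, 0, 0]}
    - {"translation": [-0.09, -1, 0], "rotation": [0, 0, 0]}
    - {"translation": [-0.09, -1, 0], "rotation": [0, 0, 0]}
    - {"translation": [-0.09, -1, 0], "rotation": [0, 0, 0]}
    - {"translation": [-0.09, -1, 0], "rotation": [0, 0, 0]}
  jaw: -1

```text
t: 10.3
eef_pos: [0.4427, -0.0551, 0.2341]
ee_rot: [-3.141, 0.0, -1.406]
force: [0.6, 0.4, 0.1]
width: 0.0876
gripper_force: 0.0
```

Emit:
apply_moves:
  steps:
    - {"translation": [-0.09, -0.41, 0], "rotation": [0, 0, 0]}
    - {"translation": [-0.09, -0.41, 0], "rotation": [0, 0, 0]}
    - {"translation": [-0.09, -0.41, -0.1], "rotation": [0, 0, 0]}
    - {"translation": [-0.09, -0.41, -0.2], "rotation": [0, 0, 0]}
    - {"translation": [-0.09, -0.41, -0.3], "rotation": [0, 0, 0]}
    - {"translation": [-0.09, -0.41, -0.4], "rotation": [0, 0, 0]}
    - {"translation": [-0.09, -0.41, -0.5], "rotation": [0, 0, 0]}
    - {"translation": [-0.09, -0.41, -0.5], "rotation": [0, 0, 0]}
    - {"translation": [-0.09, -0.41, -0.5], "rotation": [0, 0, 0]}
    - {"translation": [-0.09, -0.41, -0.5], "rotation": [0, 0, 0]}

```text
t: 11.13
eef_pos: [0.4213, -0.1577, 0.1102]
ee_rot: [-3.141, -0.001, -1.405]
force: [0.2, -0.0, 0.4]
width: 0.0876
gripper_force: 0.0
```

Emit:
apply_moves:
  steps:
    - {"translation": [0, 0, -0.1], "rotation": [0, 0, 0]}
    - {"translation": [0, 0, -0.2], "rotation": [0, 0, 0]}
    - {"translation": [0, 0, -0.28], "rotation": [0, 0, 0]}
    - {"translation": [0, 0, -0.33], "rotation": [0, 0, 0]}
    - {"translation": [0, 0, -0.36], "rotation": [0, 0, 0]}
    - {"translation": [0, 0, -0.37], "rotation": [0, 0, 0]}
    - {"translation": [0, 0, -0.37], "rotation": [0, 0, 0]}
    - {"translation": [0, 0, -0.37], "rotation": [0, 0, 0]}
    - {"translation": [0, 0, -0.37], "rotation": [0, 0, 0]}
    - {"translation": [0, 0, -0.37], "rotation": [0, 0, 0]}

```text
t: 11.97
eef_pos: [0.4208, -0.1583, 0.0174]
ee_rot: [-3.14, -0.0, -1.407]
force: [0.6, 0.2, 0.4]
width: 0.0883
gripper_force: 0.0
```

Emit:
apply_moves:
  steps:
    - {"translation": [0, 0, 0], "rotation": [0, 0, 0]}
    - {"translation": [0, 0, 0], "rotation": [0, 0, 0]}
    - {"translation": [0, 0, 0], "rotation": [0, 0, 0]}
    - {"translation": [0, 0, 0], "rotation": [0, 0, 0]}
    - {"translation": [0, 0, 0], "rotation": [0, 0, 0]}
    - {"translation": [0, 0, 0], "rotation": [0, 0, 0]}
    - {"translation": [0, 0, 0], "rotation": [0, 0, 0]}
    - {"translation": [0, 0, 0], "rotation": [0, 0, 0]}
    - {"translation": [0, 0, 0], "rotation": [0, 0, 0]}
    - {"translation": [0, 0, 0], "rotation": [0, 0, 0]}
  jaw: 1

```text
t: 12.8
eef_pos: [0.4201, -0.1584, 0.0166]
ee_rot: [3.142, -0.0, -1.407]
force: [0.6, 0.1, 0.0]
width: 0.0547
gripper_force: 20.0
```

Emit:
apply_moves:
  steps:
    - {"translation": [0, 0, 0.1], "rotation": [0, 0, 0]}
    - {"translation": [0, 0, 0.2], "rotation": [0, 0, 0]}
    - {"translation": [0, 0, 0.3], "rotation": [0, 0, 0]}
    - {"translation": [0, 0, 0.4], "rotation": [0, 0, 0]}
    - {"translation": [0, 0, 0.5], "rotation": [0, 0, 0]}
    - {"translation": [0, 0, 0.6], "rotation": [0, 0, 0]}
    - {"translation": [0, 0, 0.7], "rotation": [0, 0, 0]}
    - {"translation": [0, 0, 0.8], "rotation": [0, 0, 0]}
    - {"translation": [0, 0, 0.8], "rotation": [0, 0, 0]}
    - {"translation": [0, 0, 0.8], "rotation": [0, 0, 0]}

```text
t: 13.63
eef_pos: [0.4206, -0.1582, 0.2177]
ee_rot: [-3.139, -0.0, -1.407]
force: [-0.1, 0.3, -1.1]
width: 0.0546
gripper_force: 20.0
```

Emit:
apply_moves:
  steps:
    - {"translation": [0.1, 1, 0], "rotation": [0, 0, 0]}
    - {"translation": [0.1, 1, 0], "rotation": [0, 0, 0]}
    - {"translation": [0.1, 1, 0], "rotation": [0, 0, 0]}
    - {"translation": [0.1, 1, 0], "rotation": [0, 0, 0]}
    - {"translation": [0.1, 1, 0], "rotation": [0, 0, 0]}
    - {"translation": [0.1, 1, 0], "rotation": [0, 0, 0]}
    - {"translation": [0.1, 1, 0], "rotation": [0, 0, 0]}
    - {"translation": [0.1, 1, 0], "rotation": [0, 0, 0]}
    - {"translation": [0.1, 1, 0], "rotation": [0, 0, 0]}
    - {"translation": [0.1, 1, 0], "rotation": [0, 0, 0]}

```text
t: 14.47
eef_pos: [0.4444, 0.0906, 0.2157]
ee_rot: [3.14, -0.001, -1.408]
force: [-0.1, -0.9, -0.6]
width: 0.0546
gripper_force: 20.0
```

Emit:
apply_moves:
  steps:
    - {"translation": [0.12, 0.17, 0], "rotation": [0, 0, 0]}
    - {"translation": [0.12, 0.17, 0], "rotation": [0, 0, 0]}
    - {"translation": [0.12, 0.17, -0.1], "rotation": [0, 0, 0]}
    - {"translation": [0.12, 0.17, -0.2], "rotation": [0, 0, 0]}
    - {"translation": [0.12, 0.17, -0.3], "rotation": [0, 0, 0]}
    - {"translation": [0.12, 0.17, -0.4], "rotation": [0, 0, 0]}
    - {"translation": [0.12, 0.17, -0.45], "rotation": [0, 0, 0]}
    - {"translation": [0.12, 0.17, -0.5], "rotation": [0, 0, 0]}
    - {"translation": [0.12, 0.17, -0.5], "rotation": [0, 0, 0]}
    - {"translation": [0.12, 0.17, -0.5], "rotation": [0, 0, 0]}

```text
t: 15.3
eef_pos: [0.4748, 0.1327, 0.0912]
ee_rot: [3.14, -0.001, -1.409]
force: [0.1, 0.6, 0.0]
width: 0.0547
gripper_force: 20.0
```

Emit:
apply_moves:
  steps:
    - {"translation": [0, 0, -0.1], "rotation": [0, 0, 0]}
    - {"translation": [0, 0, -0.18], "rotation": [0, 0, 0]}
    - {"translation": [0, 0, -0.24], "rotation": [0, 0, 0]}
    - {"translation": [0, 0, -0.27], "rotation": [0, 0, 0]}
    - {"translation": [0, 0, -0.28], "rotation": [0, 0, 0]}
    - {"translation": [0, 0, -0.28], "rotation": [0, 0, 0]}
    - {"translation": [0, 0, -0.28], "rotation": [0, 0, 0]}
    - {"translation": [0, 0, -0.28], "rotation": [0, 0, 0]}
    - {"translation": [0, 0, -0.28], "rotation": [0, 0, 0]}
    - {"translation": [0, 0, -0.28], "rotation": [0, 0, 0]}

```text
t: 16.13
eef_pos: [0.4754, 0.1344, 0.0222]
ee_rot: [-3.14, 0.001, -1.407]
force: [0.7, 0.3, -0.7]
width: 0.0548
gripper_force: 20.0
```

Emit:
apply_moves:
  steps:
    - {"translation": [0, 0, 0], "rotation": [0, 0, 0]}
    - {"translation": [0, 0, 0], "rotation": [0, 0, 0]}
    - {"translation": [0, 0, 0], "rotation": [0, 0, 0]}
    - {"translation": [0, 0, 0], "rotation": [0, 0, 0]}
    - {"translation": [0, 0, 0.1], "rotation": [0, 0, 0]}
    - {"translation": [0, 0, 0.25], "rotation": [0, 0, 0]}
    - {"translation": [0, 0, 0.4], "rotation": [0, 0, 0]}
    - {"translation": [0, 0, 0.55], "rotation": [0, 0, 0]}
    - {"translation": [0, 0, 0.7], "rotation": [0, 0, 0]}
    - {"translation": [0, 0, 0.85], "rotation": [0, 0, 0]}
  jaw: -0.5

```text
t: 16.97
eef_pos: [0.4746, 0.1338, 0.2362]
ee_rot: [-3.141, 0.0, -1.407]
force: [1.1, 0.7, -0.7]
width: 0.066
gripper_force: 0.0
```

```bash
python3 -c "
from h import *
det('t3.png')"
```

```text
LONG  [341. 184.] 321 world [ 0.6289 -0.1654] ax 77.5 box 
round [379. 201.] 203 world [ 0.5762 -0.2714] ax 160.2 box 
round [240. 239.] 172 world [0.4767 0.1273] ax 19.9 box [-0.063 -0.004]
LONG  [378. 242.] 339 world [ 0.458  -0.2641] ax 82.1 box 
t 17.02 tcp [0.4782 0.1351 0.2441] yaw -80.53 w 0.0661
```

Emit:
apply_moves:
  steps:
    - {"translation": [0.2, -0.8, 0], "rotation": [0, 0, 0]}
    - {"translation": [0.2, -0.8, 0], "rotation": [0, 0, 0]}
    - {"translation": [0.2, -0.8, 0], "rotation": [0, 0, 0]}
    - {"translation": [0.2, -0.8, 0], "rotation": [0, 0, 0]}
    - {"translation": [0.2, -0.8, 0], "rotation": [0, 0, 0]}
    - {"translation": [0.2, -0.8, 0], "rotation": [0, 0, 0]}
    - {"translation": [0.2, -0.8, 0], "rotation": [0, 0, 0]}
    - {"translation": [0.2, -0.8, 0], "rotation": [0, 0, 0]}
    - {"translation": [0.2, -0.8, 0], "rotation": [0, 0, 0]}
    - {"translation": [0.2, -0.8, 0], "rotation": [0, 0, 0]}
  jaw: -1

```text
t: 17.85
eef_pos: [0.525, -0.0647, 0.2342]
ee_rot: [-3.141, 0.0, -1.405]
force: [-0.0, -0.8, 0.2]
width: 0.0876
gripper_force: 0.0
```

Emit:
apply_moves:
  steps:
    - {"translation": [0.2, -0.82, 0], "rotation": [0, 0, 0]}
    - {"translation": [0.2, -0.82, 0], "rotation": [0, 0, 0]}
    - {"translation": [0.2, -0.82, 0], "rotation": [0, 0, 0]}
    - {"translation": [0.2, -0.82, 0], "rotation": [0, 0, 0]}
    - {"translation": [0.2, -0.82, -0.1], "rotation": [0, 0, 0]}
    - {"translation": [0.2, -0.82, -0.2], "rotation": [0, 0, 0]}
    - {"translation": [0.2, -0.82, -0.3], "rotation": [0, 0, 0]}
    - {"translation": [0.2, -0.82, -0.4], "rotation": [0, 0, 0]}
    - {"translation": [0.2, -0.82, -0.5], "rotation": [0, 0, 0]}
    - {"translation": [0.2, -0.82, -0.5], "rotation": [0, 0, 0]}

```text
t: 18.68
eef_pos: [0.5723, -0.2687, 0.1038]
ee_rot: [3.134, 0.004, -1.406]
force: [-1.2, 1.2, -0.9]
width: 0.0876
gripper_force: 0.0
```

Emit:
apply_moves:
  steps:
    - {"translation": [0, 0, -0.1], "rotation": [0, 0, 0]}
    - {"translation": [0, 0, -0.2], "rotation": [0, 0, 0]}
    - {"translation": [0, 0, -0.28], "rotation": [0, 0, 0]}
    - {"translation": [0, 0, -0.33], "rotation": [0, 0, 0]}
    - {"translation": [0, 0, -0.36], "rotation": [0, 0, 0]}
    - {"translation": [0, 0, -0.37], "rotation": [0, 0, 0]}
    - {"translation": [0, 0, -0.37], "rotation": [0, 0, 0]}
    - {"translation": [0, 0, -0.37], "rotation": [0, 0, 0]}
    - {"translation": [0, 0, -0.37], "rotation": [0, 0, 0]}
    - {"translation": [0, 0, -0.37], "rotation": [0, 0, 0]}

```text
t: 19.52
eef_pos: [0.5757, -0.271, 0.0178]
ee_rot: [-3.14, -0.001, -1.407]
force: [-0.0, -0.7, 0.4]
width: 0.0877
gripper_force: 0.0
```

Emit:
apply_moves:
  steps:
    - {"translation": [0, 0, 0], "rotation": [0, 0, 0]}
    - {"translation": [0, 0, 0], "rotation": [0, 0, 0]}
    - {"translation": [0, 0, 0], "rotation": [0, 0, 0]}
    - {"translation": [0, 0, 0], "rotation": [0, 0, 0]}
    - {"translation": [0, 0, 0], "rotation": [0, 0, 0]}
    - {"translation": [0, 0, 0], "rotation": [0, 0, 0]}
    - {"translation": [0, 0, 0], "rotation": [0, 0, 0]}
    - {"translation": [0, 0, 0], "rotation": [0, 0, 0]}
    - {"translation": [0, 0, 0], "rotation": [0, 0, 0]}
    - {"translation": [0, 0, 0], "rotation": [0, 0, 0]}
  jaw: 1

```text
t: 20.35
eef_pos: [0.5751, -0.2709, 0.0166]
ee_rot: [-3.142, -0.0, -1.407]
force: [0.3, 0.4, -0.0]
width: 0.0544
gripper_force: 20.0
```

Emit:
apply_moves:
  steps:
    - {"translation": [0, 0, 0.1], "rotation": [0, 0, 0]}
    - {"translation": [0, 0, 0.2], "rotation": [0, 0, 0]}
    - {"translation": [0, 0, 0.3], "rotation": [0, 0, 0]}
    - {"translation": [0, 0, 0.4], "rotation": [0, 0, 0]}
    - {"translation": [0, 0, 0.5], "rotation": [0, 0, 0]}
    - {"translation": [0, 0, 0.6], "rotation": [0, 0, 0]}
    - {"translation": [0, 0, 0.7], "rotation": [0, 0, 0]}
    - {"translation": [0, 0, 0.8], "rotation": [0, 0, 0]}
    - {"translation": [0, 0, 0.8], "rotation": [0, 0, 0]}
    - {"translation": [0, 0, 0.8], "rotation": [0, 0, 0]}

```text
t: 21.18
eef_pos: [0.5757, -0.2709, 0.2182]
ee_rot: [-3.139, -0.001, -1.407]
force: [-0.7, 1.0, -1.9]
width: 0.0545
gripper_force: 20.0
```

Emit:
apply_moves:
  steps:
    - {"translation": [-0.18, 0.7, 0], "rotation": [0, 0, 0]}
    - {"translation": [-0.18, 0.7, 0], "rotation": [0, 0, 0]}
    - {"translation": [-0.18, 0.7, 0], "rotation": [0, 0, 0]}
    - {"translation": [-0.18, 0.7, 0], "rotation": [0, 0, 0]}
    - {"translation": [-0.18, 0.7, 0], "rotation": [0, 0, 0]}
    - {"translation": [-0.18, 0.7, 0], "rotation": [0, 0, 0]}
    - {"translation": [-0.18, 0.7, 0], "rotation": [0, 0, 0]}
    - {"translation": [-0.18, 0.7, 0], "rotation": [0, 0, 0]}
    - {"translation": [-0.18, 0.7, 0], "rotation": [0, 0, 0]}
    - {"translation": [-0.18, 0.7, 0], "rotation": [0, 0, 0]}

```text
t: 22.02
eef_pos: [0.53, -0.0968, 0.216]
ee_rot: [3.141, 0.0, -1.408]
force: [-1.0, -0.2, -1.1]
width: 0.0545
gripper_force: 20.0
```

Emit:
apply_moves:
  steps:
    - {"translation": [-0.18, 0.67, 0], "rotation": [0, 0, 0]}
    - {"translation": [-0.18, 0.67, 0], "rotation": [0, 0, 0]}
    - {"translation": [-0.18, 0.67, 0], "rotation": [0, 0, 0]}
    - {"translation": [-0.18, 0.67, 0], "rotation": [0, 0, 0]}
    - {"translation": [-0.18, 0.67, 0], "rotation": [0, 0, 0]}
    - {"translation": [-0.18, 0.67, 0], "rotation": [0, 0, 0]}
    - {"translation": [-0.18, 0.67, 0], "rotation": [0, 0, 0]}
    - {"translation": [-0.18, 0.67, 0], "rotation": [0, 0, 0]}
    - {"translation": [-0.18, 0.67, 0], "rotation": [0, 0, 0]}
    - {"translation": [-0.18, 0.67, 0], "rotation": [0, 0, 0]}

```text
t: 22.85
eef_pos: [0.4853, 0.0705, 0.2164]
ee_rot: [3.141, -0.0, -1.409]
force: [-0.3, -0.3, -0.8]
width: 0.0547
gripper_force: 20.0
```

Emit:
apply_moves:
  steps:
    - {"translation": [0, 0, -0.12], "rotation": [0, 0, 0]}
    - {"translation": [0, 0, -0.25], "rotation": [0, 0, 0]}
    - {"translation": [0, 0, -0.37], "rotation": [0, 0, 0]}
    - {"translation": [0, 0, -0.48], "rotation": [0, 0, 0]}
    - {"translation": [0, 0, -0.58], "rotation": [0, 0, 0]}
    - {"translation": [0, 0, -0.67], "rotation": [0, 0, 0]}
    - {"translation": [0, 0, -0.73], "rotation": [0, 0, 0]}
    - {"translation": [0, 0, -0.775], "rotation": [0, 0, 0]}
    - {"translation": [0, 0, -0.775], "rotation": [0, 0, 0]}
    - {"translation": [0, 0, -0.775], "rotation": [0, 0, 0]}

```text
t: 23.68
eef_pos: [0.485, 0.0708, 0.0225]
ee_rot: [3.14, -0.001, -1.408]
force: [0.2, 0.5, -0.8]
width: 0.0543
gripper_force: 20.0
```

Emit:
apply_moves:
  steps:
    - {"translation": [0, 0, 0], "rotation": [0, 0, 0]}
    - {"translation": [0, 0, 0], "rotation": [0, 0, 0]}
    - {"translation": [0, 0, 0], "rotation": [0, 0, 0]}
    - {"translation": [0, 0, 0], "rotation": [0, 0, 0]}
    - {"translation": [0, 0, 0.1], "rotation": [0, 0, 0]}
    - {"translation": [0, 0, 0.25], "rotation": [0, 0, 0]}
    - {"translation": [0, 0, 0.4], "rotation": [0, 0, 0]}
    - {"translation": [0, 0, 0.55], "rotation": [0, 0, 0]}
    - {"translation": [0, 0, 0.7], "rotation": [0, 0, 0]}
    - {"translation": [0, 0, 0.85], "rotation": [0, 0, 0]}
  jaw: -0.5

```text
t: 24.52
eef_pos: [0.4846, 0.0714, 0.238]
ee_rot: [-3.14, 0.001, -1.407]
force: [1.0, 0.3, -0.1]
width: 0.0655
gripper_force: 0.0
```

Emit:
apply_moves:
  steps:
    - {"translation": [-0.05, -0.9, 0], "rotation": [0, 0, 0]}
    - {"translation": [-0.05, -0.9, 0], "rotation": [0, 0, 0]}
    - {"translation": [-0.05, -0.9, 0], "rotation": [0, 0, 0]}
    - {"translation": [-0.05, -0.9, 0], "rotation": [0, 0, 0]}
    - {"translation": [-0.05, -0.9, 0], "rotation": [0, 0, 0]}
    - {"translation": [-0.05, -0.9, 0], "rotation": [0, 0, -0.58]}
    - {"translation": [-0.05, -0.9, 0], "rotation": [0, 0, -0.58]}
    - {"translation": [-0.05, -0.9, 0], "rotation": [0, 0, -0.58]}
    - {"translation": [-0.05, -0.9, 0], "rotation": [0, 0, -0.58]}
    - {"translation": [-0.05, -0.9, 0], "rotation": [0, 0, -0.58]}
  jaw: -1

```text
t: 25.35
eef_pos: [0.4724, -0.1534, 0.2356]
ee_rot: [-3.141, 0.0, -1.709]
force: [-0.8, -0.5, 0.3]
width: 0.0878
gripper_force: 0.0
```

```bash
python3 -c "
from h import *
det('t4.png')"
```

```text
LONG  [378. 242.] 337 world [ 0.458  -0.2641] ax 82.2 box 
t 25.4 tcp [ 0.4725 -0.1532  0.2356] yaw -97.86 w 0.0876
```

Emit:
apply_moves:
  steps:
    - {"translation": [-0.06, -0.44, 0], "rotation": [0, 0, 0]}
    - {"translation": [-0.06, -0.44, 0], "rotation": [0, 0, 0]}
    - {"translation": [-0.06, -0.44, -0.1], "rotation": [0, 0, 0]}
    - {"translation": [-0.06, -0.44, -0.2], "rotation": [0, 0, 0]}
    - {"translation": [-0.06, -0.44, -0.3], "rotation": [0, 0, 0]}
    - {"translation": [-0.06, -0.44, -0.4], "rotation": [0, 0, 0]}
    - {"translation": [-0.06, -0.44, -0.5], "rotation": [0, 0, 0]}
    - {"translation": [-0.06, -0.44, -0.5], "rotation": [0, 0, 0]}
    - {"translation": [-0.06, -0.44, -0.5], "rotation": [0, 0, 0]}
    - {"translation": [-0.06, -0.44, -0.5], "rotation": [0, 0, 0]}

```text
t: 26.23
eef_pos: [0.4586, -0.2634, 0.1117]
ee_rot: [-3.14, -0.001, -1.709]
force: [0.5, -0.5, -0.8]
width: 0.0875
gripper_force: 0.0
```

Emit:
apply_moves:
  steps:
    - {"translation": [0, 0, -0.1], "rotation": [0, 0, 0]}
    - {"translation": [0, 0, -0.2], "rotation": [0, 0, 0]}
    - {"translation": [0, 0, -0.28], "rotation": [0, 0, 0]}
    - {"translation": [0, 0, -0.33], "rotation": [0, 0, 0]}
    - {"translation": [0, 0, -0.36], "rotation": [0, 0, 0]}
    - {"translation": [0, 0, -0.37], "rotation": [0, 0, 0]}
    - {"translation": [0, 0, -0.37], "rotation": [0, 0, 0]}
    - {"translation": [0, 0, -0.37], "rotation": [0, 0, 0]}
    - {"translation": [0, 0, -0.37], "rotation": [0, 0, 0]}
    - {"translation": [0, 0, -0.37], "rotation": [0, 0, 0]}

```text
t: 27.07
eef_pos: [0.4582, -0.2635, 0.0188]
ee_rot: [-3.14, -0.0, -1.71]
force: [0.2, 0.4, 0.1]
width: 0.0877
gripper_force: 0.0
```

Emit:
apply_moves:
  steps:
    - {"translation": [0, 0, 0], "rotation": [0, 0, 0]}
    - {"translation": [0, 0, 0], "rotation": [0, 0, 0]}
    - {"translation": [0, 0, 0], "rotation": [0, 0, 0]}
    - {"translation": [0, 0, 0], "rotation": [0, 0, 0]}
    - {"translation": [0, 0, 0], "rotation": [0, 0, 0]}
    - {"translation": [0, 0, 0], "rotation": [0, 0, 0]}
    - {"translation": [0, 0, 0], "rotation": [0, 0, 0]}
    - {"translation": [0, 0, 0], "rotation": [0, 0, 0]}
    - {"translation": [0, 0, 0], "rotation": [0, 0, 0]}
    - {"translation": [0, 0, 0], "rotation": [0, 0, 0]}
  jaw: 1

```text
t: 27.9
eef_pos: [0.4576, -0.2634, 0.0178]
ee_rot: [3.142, 0.0, -1.711]
force: [-0.4, -0.6, -0.0]
width: 0.0441
gripper_force: 20.0
```

Emit:
apply_moves:
  steps:
    - {"translation": [0, 0, 0.1], "rotation": [0, 0, 0]}
    - {"translation": [0, 0, 0.2], "rotation": [0, 0, 0]}
    - {"translation": [0, 0, 0.3], "rotation": [0, 0, 0]}
    - {"translation": [0, 0, 0.4], "rotation": [0, 0, 0]}
    - {"translation": [0, 0, 0.5], "rotation": [0, 0, 0]}
    - {"translation": [0, 0, 0.6], "rotation": [0, 0, 0]}
    - {"translation": [0, 0, 0.7], "rotation": [0, 0, 0]}
    - {"translation": [0, 0, 0.8], "rotation": [0, 0, 0]}
    - {"translation": [0, 0, 0.8], "rotation": [0, 0, 0]}
    - {"translation": [0, 0, 0.8], "rotation": [0, 0, 0]}

```text
t: 28.73
eef_pos: [0.4581, -0.2634, 0.2191]
ee_rot: [-3.139, 0.0, -1.711]
force: [-0.8, 0.5, -1.5]
width: 0.0436
gripper_force: 20.0
```

Emit:
apply_moves:
  steps:
    - {"translation": [0.27, 0.92, 0], "rotation": [0, 0, 0.58]}
    - {"translation": [0.27, 0.92, 0], "rotation": [0, 0, 0.58]}
    - {"translation": [0.27, 0.92, 0], "rotation": [0, 0, 0.58]}
    - {"translation": [0.27, 0.92, 0], "rotation": [0, 0, 0.58]}
    - {"translation": [0.27, 0.92, 0], "rotation": [0, 0, 0.58]}
    - {"translation": [0.27, 0.92, 0], "rotation": [0, 0, 0.58]}
    - {"translation": [0.27, 0.92, 0], "rotation": [0, 0, 0.58]}
    - {"translation": [0.27, 0.92, 0], "rotation": [0, 0, 0.58]}
    - {"translation": [0.27, 0.92, 0], "rotation": [0, 0, 0.58]}
    - {"translation": [0.27, 0.92, 0], "rotation": [0, 0, 0.58]}

```text
t: 29.57
eef_pos: [0.5243, -0.0342, 0.217]
ee_rot: [3.14, -0.0, -1.408]
force: [1.3, 0.4, -0.3]
width: 0.0442
gripper_force: 20.0
```

Emit:
apply_moves:
  steps:
    - {"translation": [0.27, 0.92, 0], "rotation": [0, 0, 0]}
    - {"translation": [0.27, 0.92, 0], "rotation": [0, 0, 0]}
    - {"translation": [0.27, 0.92, 0], "rotation": [0, 0, 0]}
    - {"translation": [0.27, 0.92, 0], "rotation": [0, 0, 0]}
    - {"translation": [0.27, 0.92, 0], "rotation": [0, 0, 0]}
    - {"translation": [0.27, 0.92, 0], "rotation": [0, 0, 0]}
    - {"translation": [0.27, 0.92, 0], "rotation": [0, 0, 0]}
    - {"translation": [0.27, 0.92, 0], "rotation": [0, 0, 0]}
    - {"translation": [0.27, 0.92, 0], "rotation": [0, 0, 0]}
    - {"translation": [0.27, 0.92, 0], "rotation": [0, 0, 0]}

```text
t: 30.4
eef_pos: [0.5924, 0.195, 0.2178]
ee_rot: [3.141, -0.0, -1.409]
force: [-0.5, -1.1, -1.2]
width: 0.0436
gripper_force: 20.0
```

Emit:
apply_moves:
  steps:
    - {"translation": [0, 0, -0.12], "rotation": [0, 0, 0]}
    - {"translation": [0, 0, -0.25], "rotation": [0, 0, 0]}
    - {"translation": [0, 0, -0.37], "rotation": [0, 0, 0]}
    - {"translation": [0, 0, -0.48], "rotation": [0, 0, 0]}
    - {"translation": [0, 0, -0.58], "rotation": [0, 0, 0]}
    - {"translation": [0, 0, -0.67], "rotation": [0, 0, 0]}
    - {"translation": [0, 0, -0.73], "rotation": [0, 0, 0]}
    - {"translation": [0, 0, -0.78], "rotation": [0, 0, 0]}
    - {"translation": [0, 0, -0.78], "rotation": [0, 0, 0]}
    - {"translation": [0, 0, -0.78], "rotation": [0, 0, 0]}

```text
t: 31.23
eef_pos: [0.5925, 0.1953, 0.023]
ee_rot: [3.141, -0.0, -1.408]
force: [-0.0, -0.0, -0.7]
width: 0.0442
gripper_force: 20.0
```

Emit:
apply_moves:
  steps:
    - {"translation": [0, 0, 0], "rotation": [0, 0, 0]}
    - {"translation": [0, 0, 0], "rotation": [0, 0, 0]}
    - {"translation": [0, 0, 0], "rotation": [0, 0, 0]}
    - {"translation": [0, 0, 0], "rotation": [0, 0, 0]}
    - {"translation": [0, 0, 0.1], "rotation": [0, 0, 0]}
    - {"translation": [0, 0, 0.25], "rotation": [0, 0, 0]}
    - {"translation": [0, 0, 0.4], "rotation": [0, 0, 0]}
    - {"translation": [0, 0, 0.55], "rotation": [0, 0, 0]}
    - {"translation": [0, 0, 0.7], "rotation": [0, 0, 0]}
    - {"translation": [0, 0, 0.85], "rotation": [0, 0, 0]}
  jaw: -0.3

```text
t: 32.07
eef_pos: [0.5922, 0.1965, 0.2379]
ee_rot: [-3.141, 0.0, -1.407]
force: [1.2, 0.3, -0.1]
width: 0.0569
gripper_force: 0.0
```

```bash
python3 -c "
from h import *
det('t5.png')"
```

```text
LONG  [341. 185.] 315 world [ 0.6288 -0.1656] ax 77.9 box 
LONG  [220. 199.] 294 world [0.5942 0.1882] ax 94.3 box [0.063 0.036]
round [261. 236.] 230 world [0.4855 0.07  ] ax 46.4 box [-0.064 -0.062]
round [238. 240.] 226 world [0.4749 0.1328] ax 86.9 box [-0.064  0.001]
round [217. 244.] 227 world [0.4646 0.1944] ax 84.2 box [-0.064  0.064]
t 32.12 tcp [0.5957 0.1975 0.2468] yaw -80.53 w 0.0572
```

Emit:
apply_moves:
  steps:
    - {"translation": [0.07, -0.72, 0], "rotation": [0, 0, -0.72]}
    - {"translation": [0.07, -0.72, 0], "rotation": [0, 0, -0.72]}
    - {"translation": [0.07, -0.72, 0], "rotation": [0, 0, -0.72]}
    - {"translation": [0.07, -0.72, 0], "rotation": [0, 0, -0.72]}
    - {"translation": [0.07, -0.72, 0], "rotation": [0, 0, -0.72]}
    - {"translation": [0.07, -0.72, 0], "rotation": [0, 0, -0.72]}
    - {"translation": [0.07, -0.72, 0], "rotation": [0, 0, -0.72]}
    - {"translation": [0.07, -0.72, 0], "rotation": [0, 0, -0.72]}
    - {"translation": [0.07, -0.72, 0], "rotation": [0, 0, -0.72]}
    - {"translation": [0.07, -0.72, 0], "rotation": [0, 0, -0.72]}
  jaw: -1

```text
t: 32.95
eef_pos: [0.61, 0.0178, 0.2353]
ee_rot: [3.142, 0.0, -1.782]
force: [-0.4, -0.4, 0.3]
width: 0.0872
gripper_force: 0.0
```

Emit:
apply_moves:
  steps:
    - {"translation": [0.075, -0.725, 0], "rotation": [0, 0, 0]}
    - {"translation": [0.075, -0.725, 0], "rotation": [0, 0, 0]}
    - {"translation": [0.075, -0.725, 0], "rotation": [0, 0, 0]}
    - {"translation": [0.075, -0.725, 0], "rotation": [0, 0, 0]}
    - {"translation": [0.075, -0.725, -0.15], "rotation": [0, 0, 0]}
    - {"translation": [0.075, -0.725, -0.3], "rotation": [0, 0, 0]}
    - {"translation": [0.075, -0.725, -0.4], "rotation": [0, 0, 0]}
    - {"translation": [0.075, -0.725, -0.5], "rotation": [0, 0, 0]}
    - {"translation": [0.075, -0.725, -0.5], "rotation": [0, 0, 0]}
    - {"translation": [0.075, -0.725, -0.5], "rotation": [0, 0, 0]}

```text
t: 33.78
eef_pos: [0.6284, -0.164, 0.1094]
ee_rot: [3.139, -0.001, -1.783]
force: [0.1, 0.3, 0.7]
width: 0.0875
gripper_force: 0.0
```

Emit:
apply_moves:
  steps:
    - {"translation": [0, 0, -0.1], "rotation": [0, 0, 0]}
    - {"translation": [0, 0, -0.2], "rotation": [0, 0, 0]}
    - {"translation": [0, 0, -0.28], "rotation": [0, 0, 0]}
    - {"translation": [0, 0, -0.33], "rotation": [0, 0, 0]}
    - {"translation": [0, 0, -0.36], "rotation": [0, 0, 0]}
    - {"translation": [0, 0, -0.37], "rotation": [0, 0, 0]}
    - {"translation": [0, 0, -0.37], "rotation": [0, 0, 0]}
    - {"translation": [0, 0, -0.37], "rotation": [0, 0, 0]}
    - {"translation": [0, 0, -0.37], "rotation": [0, 0, 0]}
    - {"translation": [0, 0, -0.37], "rotation": [0, 0, 0]}

```text
t: 34.62
eef_pos: [0.6295, -0.1646, 0.019]
ee_rot: [-3.14, 0.0, -1.784]
force: [0.3, 0.5, -0.1]
width: 0.088
gripper_force: 0.0
```

Emit:
apply_moves:
  steps:
    - {"translation": [0, 0, 0], "rotation": [0, 0, 0]}
    - {"translation": [0, 0, 0], "rotation": [0, 0, 0]}
    - {"translation": [0, 0, 0], "rotation": [0, 0, 0]}
    - {"translation": [0, 0, 0], "rotation": [0, 0, 0]}
    - {"translation": [0, 0, 0], "rotation": [0, 0, 0]}
    - {"translation": [0, 0, 0], "rotation": [0, 0, 0]}
    - {"translation": [0, 0, 0], "rotation": [0, 0, 0]}
    - {"translation": [0, 0, 0], "rotation": [0, 0, 0]}
    - {"translation": [0, 0, 0], "rotation": [0, 0, 0]}
    - {"translation": [0, 0, 0], "rotation": [0, 0, 0]}
  jaw: 1

```text
t: 35.45
eef_pos: [0.6288, -0.1646, 0.0177]
ee_rot: [3.142, -0.0, -1.784]
force: [0.7, -0.4, 0.1]
width: 0.0438
gripper_force: 20.0
```

Emit:
apply_moves:
  steps:
    - {"translation": [0, 0, 0.1], "rotation": [0, 0, 0]}
    - {"translation": [0, 0, 0.2], "rotation": [0, 0, 0]}
    - {"translation": [0, 0, 0.3], "rotation": [0, 0, 0]}
    - {"translation": [0, 0, 0.4], "rotation": [0, 0, 0]}
    - {"translation": [0, 0, 0.5], "rotation": [0, 0, 0]}
    - {"translation": [0, 0, 0.6], "rotation": [0, 0, 0]}
    - {"translation": [0, 0, 0.7], "rotation": [0, 0, 0]}
    - {"translation": [0, 0, 0.8], "rotation": [0, 0, 0]}
    - {"translation": [0, 0, 0.8], "rotation": [0, 0, 0]}
    - {"translation": [0, 0, 0.8], "rotation": [0, 0, 0]}

```text
t: 36.28
eef_pos: [0.6294, -0.1646, 0.2195]
ee_rot: [-3.138, 0.001, -1.784]
force: [-0.5, 0.3, -1.3]
width: 0.0441
gripper_force: 20.0
```

Emit:
apply_moves:
  steps:
    - {"translation": [-0.08, 0.97, 0], "rotation": [0, 0, 0.72]}
    - {"translation": [-0.08, 0.97, 0], "rotation": [0, 0, 0.72]}
    - {"translation": [-0.08, 0.97, 0], "rotation": [0, 0, 0.72]}
    - {"translation": [-0.08, 0.97, 0], "rotation": [0, 0, 0.72]}
    - {"translation": [-0.08, 0.97, 0], "rotation": [0, 0, 0.72]}
    - {"translation": [-0.08, 0.97, 0], "rotation": [0, 0, 0.72]}
    - {"translation": [-0.08, 0.97, 0], "rotation": [0, 0, 0.72]}
    - {"translation": [-0.08, 0.97, 0], "rotation": [0, 0, 0.72]}
    - {"translation": [-0.08, 0.97, 0], "rotation": [0, 0, 0.72]}
    - {"translation": [-0.08, 0.97, 0], "rotation": [0, 0, 0.72]}

```text
t: 37.12
eef_pos: [0.6085, 0.077, 0.217]
ee_rot: [3.14, -0.0, -1.408]
force: [-0.2, -0.1, -1.0]
width: 0.0438
gripper_force: 20.0
```

Emit:
apply_moves:
  steps:
    - {"translation": [0, 0.1, 0], "rotation": [0, 0, 0]}
    - {"translation": [0, 0.1, 0], "rotation": [0, 0, 0]}
    - {"translation": [0, 0.1, 0], "rotation": [0, 0, 0]}
    - {"translation": [0, 0.1, -0.1], "rotation": [0, 0, 0]}
    - {"translation": [0, 0.1, -0.2], "rotation": [0, 0, 0]}
    - {"translation": [0, 0.1, -0.3], "rotation": [0, 0, 0]}
    - {"translation": [0, 0.1, -0.35], "rotation": [0, 0, 0]}
    - {"translation": [0, 0.1, -0.4], "rotation": [0, 0, 0]}
    - {"translation": [0, 0.1, -0.4], "rotation": [0, 0, 0]}
    - {"translation": [0, 0.1, -0.4], "rotation": [0, 0, 0]}

```text
t: 37.95
eef_pos: [0.6086, 0.1016, 0.1174]
ee_rot: [3.14, -0.001, -1.408]
force: [0.4, -0.6, 0.8]
width: 0.0436
gripper_force: 20.0
```

Emit:
apply_moves:
  steps:
    - {"translation": [0, 0, -0.1], "rotation": [0, 0, 0]}
    - {"translation": [0, 0, -0.2], "rotation": [0, 0, 0]}
    - {"translation": [0, 0, -0.28], "rotation": [0, 0, 0]}
    - {"translation": [0, 0, -0.33], "rotation": [0, 0, 0]}
    - {"translation": [0, 0, -0.37], "rotation": [0, 0, 0]}
    - {"translation": [0, 0, -0.38], "rotation": [0, 0, 0]}
    - {"translation": [0, 0, -0.38], "rotation": [0, 0, 0]}
    - {"translation": [0, 0, -0.38], "rotation": [0, 0, 0]}
    - {"translation": [0, 0, -0.38], "rotation": [0, 0, 0]}
    - {"translation": [0, 0, -0.38], "rotation": [0, 0, 0]}

```text
t: 38.78
eef_pos: [0.6106, 0.1025, 0.0261]
ee_rot: [-3.138, -0.0, -1.406]
force: [-2.6, -2.2, 11.0]
width: 0.044
gripper_force: 20.0
```

Emit:
apply_moves:
  steps:
    - {"translation": [0, 0, 0], "rotation": [0, 0, 0]}
    - {"translation": [0, 0, 0], "rotation": [0, 0, 0]}
    - {"translation": [0, 0, 0], "rotation": [0, 0, 0]}
    - {"translation": [0, 0, 0], "rotation": [0, 0, 0]}
    - {"translation": [0, 0, 0.1], "rotation": [0, 0, 0]}
    - {"translation": [0, 0, 0.25], "rotation": [0, 0, 0]}
    - {"translation": [0, 0, 0.4], "rotation": [0, 0, 0]}
    - {"translation": [0, 0, 0.55], "rotation": [0, 0, 0]}
    - {"translation": [0, 0, 0.7], "rotation": [0, 0, 0]}
    - {"translation": [0, 0, 0.85], "rotation": [0, 0, 0]}
  jaw: -0.3

```text
t: 39.62
eef_pos: [0.6085, 0.1027, 0.2373]
ee_rot: [-3.142, 0.0, -1.407]
force: [1.4, -0.3, 0.8]
width: 0.0571
gripper_force: 0.0
```

Emit:
apply_moves:
  steps:
    - {"translation": [-0.3, 0.3, 0.2], "rotation": [0, 0, 0]}
    - {"translation": [-0.3, 0.3, 0.4], "rotation": [0, 0, 0]}
    - {"translation": [-0.3, 0.3, 0.6], "rotation": [0, 0, 0]}
    - {"translation": [-0.3, 0.3, 0.8], "rotation": [0, 0, 0]}
    - {"translation": [-0.3, 0.3, 0.9], "rotation": [0, 0, 0]}
    - {"translation": [-0.3, 0.3, 0.9], "rotation": [0, 0, 0]}
    - {"translation": [-0.3, 0.3, 0.9], "rotation": [0, 0, 0]}
    - {"translation": [-0.3, 0.3, 0.9], "rotation": [0, 0, 0]}
    - {"translation": [-0.3, 0.3, 0.9], "rotation": [0, 0, 0]}
    - {"translation": [-0.3, 0.3, 0.9], "rotation": [0, 0, 0]}
  jaw: 1

```text
t: 40.45
eef_pos: [0.5335, 0.1779, 0.4593]
ee_rot: [3.14, -0.0, -1.407]
force: [-0.9, -0.0, -0.9]
width: 0.0014
gripper_force: 0.0
```

```bash
python3 -c "
from h import *
det('t6.png')
cv2.imwrite('pics/s6.png',grab_frame('scene'))
b=cv2.imread('pics/t6.png')
print(get_state()['q'])"
```

```text
LONG  [249. 191.] 309 world [0.6169 0.104 ] ax 117.2 box [ 0.072 -0.05 ]
LONG  [217. 200.] 364 world [0.5925 0.1956] ax 98.4 box [0.063 0.044]
round [261. 236.] 231 world [0.4852 0.0699] ax 54.4 box [-0.064 -0.062]
round [238. 240.] 228 world [0.475 0.133] ax 133.4 box [-0.064  0.001]
round [217. 244.] 227 world [0.4645 0.1945] ax 77.0 box [-0.064  0.064]
t 40.5 tcp [0.5335 0.1778 0.4589] yaw -80.61 w 0.0008
[ 6.69305166e-01  1.12936560e-01  2.00174039e-01 -2.80857561e-04
 -1.66054253e+00 -5.05588764e-01]
```

View pics/s6.png

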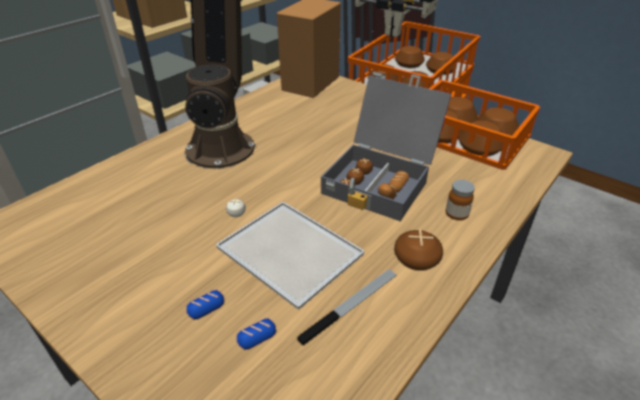

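All rolls are gone from the tray and the box shows three round ones at left (~355,175) and two long at right (~395,183). The last long roll met 11 N when set down and reads 18° askew, so I check it in an enlarged crop.

```bash
python3 -c "
import cv2,numpy as np
a=cv2.imread('pics/t6.png')[155:285,110:300]; b=cv2.imread('pics/s6.png')[70:220,310:460]
a=cv2.resize(a,None,fx=3,fy=3,interpolation=cv2.INTER_CUBIC);b=cv2.resize(b,None,fx=2.6,fy=2.6,interpolation=cv2.INTER_CUBIC)
c=np.zeros((400,200+a.shape[1]+b.shape[1]-200,3),np.uint8);c=c[:, :];c[:a.shape[0],:a.shape[1]]=a[:,:];c[:b.shape[0],a.shape[1]:]=b
c=cv2.resize(c,(800,int(400*800/c.shape[1])));cv2.imwrite('pics/c6.png',c)"
```

```text
(no output)
```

View pics/c6.png

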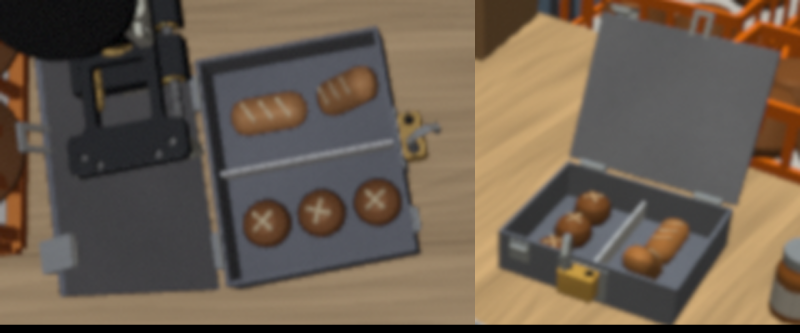

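Run:
```python
from h import *
import cv2
img=cv2.imread('pics/s6.png'); hsv=cv2.cvtColor(img,cv2.COLOR_BGR2HSV)
m=((hsv[...,1]>90)&(hsv[...,0]<22)).astype(np.uint8); m[:150]=0;m[212:]=0;m[:,:335]=0;m[:,:375]*=1;m[:,412:]=0
k,l,st,c=cv2.connectedComponentsWithStats(m)
for i in range(1,k):
    if st[i,4]>15: print(st[i],c[i].round(1))
for z in(.025,.035,.045): print('pred roll2',z,np.round(proj('scene',(.6169,.104,z)),1),'roll1',np.round(proj('scene',(.5925,.1956,z)),1))
t=cv2.imread('pics/t6.png');hsv=cv2.cvtColor(t,cv2.COLOR_BGR2HSV)
m=((hsv[...,1]>90)&(hsv[...,0]<22)).astype(np.uint8);w=np.zeros_like(m);w[180:205,233:265]=m[180:205,233:265]
ys,xs=np.nonzero(w);print(xs.min(),xs.max(),ys.min(),ys.max(),cv2.minAreaRect(np.c_[xs,ys].astype(np.float32)))
b=[b2w(.125,-.1),b2w(.002,-.1)]
```

```text
[335 150  11  11  66] [338.3 153.3]
[341 158  32  26 385] [358.8 170.8]
[379 170  30  28 440] [393.8 184.2]
[335 192  37  20 507] [352.2 203.2]
[407 205   5   7  21] [409.7 208.9]
pred roll2 0.025 [388.3 198.1] roll1 [397.9 180.5]
pred roll2 0.035 [388.7 195.3] roll1 [398.3 177.9]
pred roll2 0.045 [389.  192.6] roll1 [398.6 175.2]
237 260 182 200 ((248.50001525878906, 191.00001525878906), (13.86362075805664, 24.149532318115234), 63.43495178222656)
```

The last long roll leans: its -y end (c6 px 378,68) is propped up on the wall. I press that end down with closed fingers from above.

Emit:
apply_moves:
  steps:
    - {"translation": [0.375, -0.35, -0.1], "rotation": [0, 0, 0]}
    - {"translation": [0.375, -0.35, -0.2], "rotation": [0, 0, 0]}
    - {"translation": [0.375, -0.35, -0.35], "rotation": [0, 0, 0]}
    - {"translation": [0.375, -0.35, -0.5], "rotation": [0, 0, 0]}
    - {"translation": [0.375, -0.35, -0.65], "rotation": [0, 0, 0]}
    - {"translation": [0.375, -0.35, -0.8], "rotation": [0, 0, 0]}
    - {"translation": [0.375, -0.35, -0.9], "rotation": [0, 0, 0]}
    - {"translation": [0.375, -0.35, -1], "rotation": [0, 0, 0]}
    - {"translation": [0.375, -0.35, -1], "rotation": [0, 0, 0]}
    - {"translation": [0.375, -0.35, -1], "rotation": [0, 0, 0]}

```text
t: 41.38
eef_pos: [0.6268, 0.0896, 0.2088]
ee_rot: [3.137, -0.002, -1.407]
force: [-0.2, 0.6, 2.2]
width: 0.0004
gripper_force: 0.0
```

Emit:
apply_moves:
  steps:
    - {"translation": [0, 0, -0.1], "rotation": [0, 0, 0]}
    - {"translation": [0, 0, -0.2], "rotation": [0, 0, 0]}
    - {"translation": [0, 0, -0.3], "rotation": [0, 0, 0]}
    - {"translation": [0, 0, -0.4], "rotation": [0, 0, 0]}
    - {"translation": [0, 0, -0.46], "rotation": [0, 0, 0]}
    - {"translation": [0, 0, -0.48], "rotation": [0, 0, 0]}
    - {"translation": [0, 0, -0.5], "rotation": [0, 0, 0]}
    - {"translation": [0, 0, -0.52], "rotation": [0, 0, 0]}
    - {"translation": [0, 0, -0.54], "rotation": [0, 0, 0]}
    - {"translation": [0, 0, -0.55], "rotation": [0, 0, 0]}

```text
t: 42.22
eef_pos: [0.633, 0.0925, 0.0805]
ee_rot: [-3.129, 0.002, -1.405]
force: [-0.8, 0.2, -1.0]
width: 0.0003
gripper_force: 0.0
```

Emit:
apply_moves:
  steps:
    - {"translation": [0, 0, 0], "rotation": [0, 0, 0]}
    - {"translation": [0, 0, -0.01], "rotation": [0, 0, 0]}
    - {"translation": [0, 0, -0.02], "rotation": [0, 0, 0]}
    - {"translation": [0, 0, -0.03], "rotation": [0, 0, 0]}
    - {"translation": [0, 0, -0.04], "rotation": [0, 0, 0]}
    - {"translation": [0, 0, -0.05], "rotation": [0, 0, 0]}
    - {"translation": [0, 0, -0.06], "rotation": [0, 0, 0]}
    - {"translation": [0, 0, -0.06], "rotation": [0, 0, 0]}
    - {"translation": [0, 0, -0.06], "rotation": [0, 0, 0]}
    - {"translation": [0, 0, -0.06], "rotation": [0, 0, 0]}

```text
t: 43.05
eef_pos: [0.6276, 0.0904, 0.0578]
ee_rot: [3.141, -0.0, -1.407]
force: [0.2, 1.0, -0.4]
width: 0.0006
gripper_force: 0.0
```

Emit:
apply_moves:
  steps:
    - {"translation": [0, 0, -0.01], "rotation": [0, 0, 0]}
    - {"translation": [0, 0, -0.02], "rotation": [0, 0, 0]}
    - {"translation": [0, 0, -0.03], "rotation": [0, 0, 0]}
    - {"translation": [0, 0, -0.03], "rotation": [0, 0, 0]}
    - {"translation": [0, 0, -0.03], "rotation": [0, 0, 0]}
    - {"translation": [0, 0, -0.03], "rotation": [0, 0, 0]}
    - {"translation": [0, 0, -0.03], "rotation": [0, 0, 0]}
    - {"translation": [0, 0, -0.03], "rotation": [0, 0, 0]}
    - {"translation": [0, 0, -0.03], "rotation": [0, 0, 0]}
    - {"translation": [0, 0, -0.03], "rotation": [0, 0, 0]}

```text
t: 43.88
eef_pos: [0.6276, 0.0904, 0.0504]
ee_rot: [-3.141, 0.0, -1.407]
force: [0.6, 0.4, -0.3]
width: 0.0003
gripper_force: 0.0
```

Emit:
apply_moves:
  steps:
    - {"translation": [0, 0, -0.01], "rotation": [0, 0, 0]}
    - {"translation": [0, 0, -0.02], "rotation": [0, 0, 0]}
    - {"translation": [0, 0, -0.02], "rotation": [0, 0, 0]}
    - {"translation": [0, 0, -0.02], "rotation": [0, 0, 0]}
    - {"translation": [0, 0, -0.02], "rotation": [0, 0, 0]}
    - {"translation": [0, 0, -0.02], "rotation": [0, 0, 0]}
    - {"translation": [0, 0, -0.02], "rotation": [0, 0, 0]}
    - {"translation": [0, 0, -0.02], "rotation": [0, 0, 0]}
    - {"translation": [0, 0, -0.02], "rotation": [0, 0, 0]}
    - {"translation": [0, 0, -0.02], "rotation": [0, 0, 0]}

```text
t: 44.72
eef_pos: [0.6276, 0.0904, 0.0454]
ee_rot: [-3.141, 0.0, -1.407]
force: [-0.4, 0.1, 0.1]
width: 0.0002
gripper_force: 0.0
```

Run:
```python
from h import *
det('t7.png'); s=grab_frame('scene')
a=cv2.imread('pics/t7.png')[160:275,180:290]
a=cv2.resize(a,None,fx=4,fy=4,interpolation=cv2.INTER_CUBIC);b=cv2.resize(s[140:220,315:425],None,fx=3,fy=4,interpolation=cv2.INTER_CUBIC)
b=cv2.resize(s[130:225,320:430],(440,380),interpolation=cv2.INTER_CUBIC)
c=np.zeros((460,880,3),np.uint8);c[:460,:440]=a;c[:380,440:]=b
cv2.imwrite('pics/c7.png',cv2.resize(c,(800,418)))
```

```text
LONG  [249. 195.] 130 world [0.6041 0.1028] ax 77.2 box [ 0.059 -0.049]
LONG  [217. 200.] 363 world [0.5914 0.1969] ax 98.4 box [0.062 0.045]
round [261. 236.] 228 world [0.4852 0.0698] ax 20.2 box [-0.064 -0.063]
round [238. 240.] 225 world [0.475  0.1329] ax 87.7 box [-0.064  0.001]
round [217. 244.] 224 world [0.4644 0.1944] ax 81.9 box [-0.064  0.064]
t 44.77 tcp [0.6276 0.0904 0.0453] yaw -80.61 w 0.0006
```

View pics/c7.png

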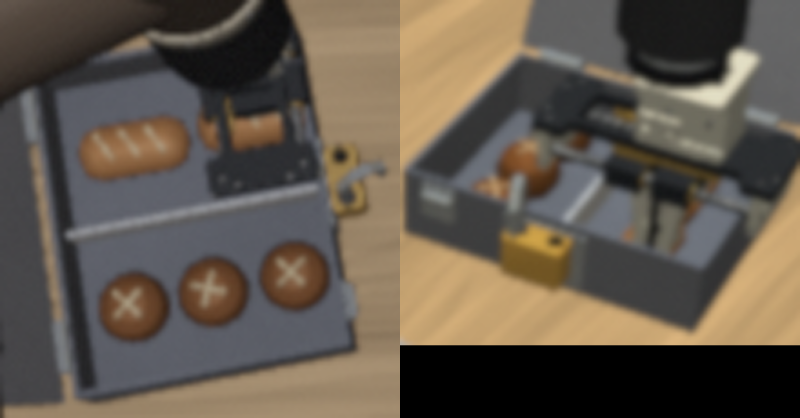

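Emit:
apply_moves:
  steps:
    - {"translation": [0, 0, 0.1], "rotation": [0, 0, 0]}
    - {"translation": [0, 0, 0.25], "rotation": [0, 0, 0]}
    - {"translation": [0, 0, 0.4], "rotation": [0, 0, 0]}
    - {"translation": [0, 0, 0.55], "rotation": [0, 0, 0]}
    - {"translation": [0, 0, 0.7], "rotation": [0, 0, 0]}
    - {"translation": [0, 0, 0.85], "rotation": [0, 0, 0]}
    - {"translation": [0, 0, 1], "rotation": [0, 0, 0]}
    - {"translation": [-0.15, 0.2, 1], "rotation": [0, 0, 0]}
    - {"translation": [-0.3, 0.4, 1], "rotation": [0, 0, 0]}
    - {"translation": [-0.4, 0.5, 1], "rotation": [0, 0, 0]}

```text
t: 45.65
eef_pos: [0.5499, 0.1893, 0.2958]
ee_rot: [-3.141, 0.001, -1.409]
force: [-0.1, 1.6, 0.5]
width: 0.0005
gripper_force: 0.0
```

Emit:
apply_moves:
  steps:
    - {"translation": [0, 0, 0.15], "rotation": [0, 0, 0]}
    - {"translation": [0, 0, 0.3], "rotation": [0, 0, 0]}
    - {"translation": [0, 0, 0.45], "rotation": [0, 0, 0]}
    - {"translation": [0, 0, 0.6], "rotation": [0, 0, 0]}
    - {"translation": [0, 0, 0.7], "rotation": [0, 0, 0]}
    - {"translation": [0, 0, 0.7], "rotation": [0, 0, 0]}
    - {"translation": [0, 0, 0.7], "rotation": [0, 0, 0]}
    - {"translation": [0, 0, 0.7], "rotation": [0, 0, 0]}
    - {"translation": [0, 0, 0.7], "rotation": [0, 0, 0]}
    - {"translation": [0, 0, 0.7], "rotation": [0, 0, 0]}

```text
t: 46.48
eef_pos: [0.5501, 0.1885, 0.4691]
ee_rot: [3.14, -0.001, -1.407]
force: [0.6, 0.4, 0.4]
width: 0.0004
gripper_force: 0.0
```

Run:
```python
from h import *
det('t8.png'); s=grab_frame('scene')
a=cv2.imread('pics/t8.png')[165:240,190:290]
a=cv2.resize(a,(500,375),interpolation=cv2.INTER_CUBIC)
b=cv2.resize(s[140:220,365:425],(300,400),interpolation=cv2.INTER_CUBIC)
c=np.zeros((400,800,3),np.uint8);c[:375,:500]=a;c[:400,500:]=b
cv2.imwrite('pics/c8.png',c)
```

```text
LONG  [249. 192.] 353 world [0.6123 0.1043] ax 99.4 box [ 0.067 -0.049]
LONG  [217. 200.] 370 world [0.5915 0.1969] ax 98.0 box [0.062 0.045]
round [261. 236.] 230 world [0.4853 0.0699] ax 38.9 box [-0.064 -0.062]
round [238. 240.] 227 world [0.475  0.1329] ax 65.0 box [-0.064  0.001]
round [217. 244.] 230 world [0.4645 0.1945] ax 74.9 box [-0.064  0.064]
t 46.53 tcp [0.5503 0.1886 0.4692] yaw -80.61 w 0.0004
```

View pics/c8.png

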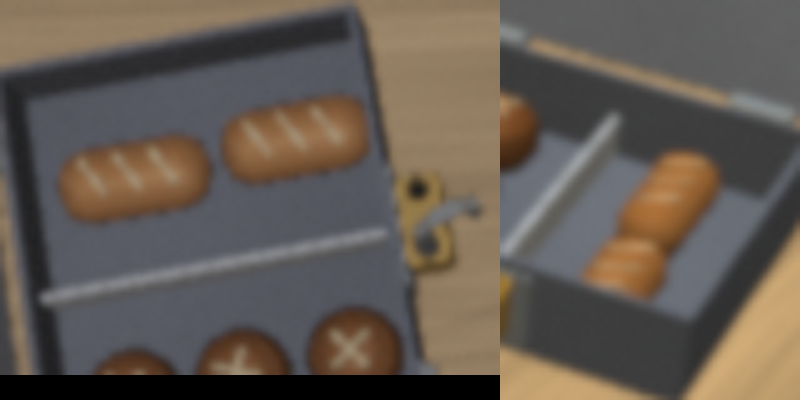

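Run:
```python
from h import *
print('crate far-right rim corner',tri((103,122),(538,105)))
for z in(.1,.15,.2): print(z,plane('top',121,255,z).round(3),plane('top',122,160,z).round(3))
print('target',b2w(-.1,.25), get_state()['eef_pos'])
```

```text
crate far-right rim corner (array([0.81116566, 0.47922897, 0.21523084]), np.float64(0.10000600500974806))
0.1 [0.434 0.43  0.1  ] [0.697 0.444 0.1  ]
0.15 [0.429 0.408 0.15 ] [0.681 0.421 0.15 ]
0.2 [0.424 0.386 0.2  ] [0.665 0.399 0.2  ]
target [0.39829508 0.37217936] [0.55030744 0.18860679 0.46946108]
```

Emit:
apply_moves:
  steps:
    - {"translation": [-0.61, 0.73, 0], "rotation": [0, 0, 0]}
    - {"translation": [-0.61, 0.73, 0], "rotation": [0, 0, 0]}
    - {"translation": [-0.61, 0.73, 0], "rotation": [0, 0, 0]}
    - {"translation": [-0.61, 0.73, 0], "rotation": [0, 0, 0]}
    - {"translation": [-0.61, 0.73, 0], "rotation": [0, 0, 0]}
    - {"translation": [-0.61, 0.73, 0], "rotation": [0, 0, 0]}
    - {"translation": [-0.61, 0.73, 0], "rotation": [0, 0, 0]}
    - {"translation": [-0.61, 0.73, 0], "rotation": [0, 0, 0]}
    - {"translation": [-0.61, 0.73, 0], "rotation": [0, 0, 0]}
    - {"translation": [-0.61, 0.73, 0], "rotation": [0, 0, 0]}

```text
t: 47.42
eef_pos: [0.3985, 0.3706, 0.4703]
ee_rot: [-3.142, -0.0, -1.408]
force: [0.2, -0.2, -0.4]
width: 0.0005
gripper_force: 0.0
```

Emit:
apply_moves:
  steps:
    - {"translation": [0, 0, -0.1], "rotation": [0, 0, 0]}
    - {"translation": [0, 0, -0.22], "rotation": [0, 0, 0]}
    - {"translation": [0, 0, -0.35], "rotation": [0, 0, 0]}
    - {"translation": [0, 0, -0.48], "rotation": [0, 0, 0]}
    - {"translation": [0, 0, -0.6], "rotation": [0, 0, 0]}
    - {"translation": [0, 0, -0.72], "rotation": [0, 0, 0]}
    - {"translation": [0, 0, -0.82], "rotation": [0, 0, 0]}
    - {"translation": [0, 0, -0.9], "rotation": [0, 0, 0]}
    - {"translation": [0, 0, -0.93], "rotation": [0, 0, 0]}
    - {"translation": [0, 0, -0.93], "rotation": [0, 0, 0]}

```text
t: 48.25
eef_pos: [0.3981, 0.3696, 0.2361]
ee_rot: [3.139, -0.003, -1.409]
force: [0.4, -0.2, -1.0]
width: 0.0005
gripper_force: 0.0
```

Emit:
apply_moves:
  steps:
    - {"translation": [0.01, -0.04, 0], "rotation": [0, 0, 0]}
    - {"translation": [0.01, -0.08, 0], "rotation": [0, 0, 0]}
    - {"translation": [0.02, -0.12, 0], "rotation": [0, 0, 0]}
    - {"translation": [0.03, -0.16, 0], "rotation": [0, 0, 0]}
    - {"translation": [0.03, -0.2, 0], "rotation": [0, 0, 0]}
    - {"translation": [0.04, -0.24, 0], "rotation": [0, 0, 0]}
    - {"translation": [0.05, -0.28, 0], "rotation": [0, 0, 0]}
    - {"translation": [0.05, -0.32, 0], "rotation": [0, 0, 0]}
    - {"translation": [0.06, -0.36, 0], "rotation": [0, 0, 0]}
    - {"translation": [0.07, -0.4, 0], "rotation": [0, 0, 0]}

```text
t: 49.08
eef_pos: [0.4154, 0.27, 0.2377]
ee_rot: [3.141, -0.0, -1.407]
force: [0.0, 0.5, 0.5]
width: 0.0004
gripper_force: 0.3
```

Emit:
apply_moves:
  steps:
    - {"translation": [0.01, -0.03, 0], "rotation": [0, 0, 0]}
    - {"translation": [0.01, -0.06, 0], "rotation": [0, 0, 0]}
    - {"translation": [0.015, -0.09, 0], "rotation": [0, 0, 0]}
    - {"translation": [0.02, -0.12, 0], "rotation": [0, 0, 0]}
    - {"translation": [0.025, -0.15, 0], "rotation": [0, 0, 0]}
    - {"translation": [0.03, -0.18, 0], "rotation": [0, 0, 0]}
    - {"translation": [0.035, -0.21, 0], "rotation": [0, 0, 0]}
    - {"translation": [0.04, -0.24, 0], "rotation": [0, 0, 0]}
    - {"translation": [0.045, -0.27, 0], "rotation": [0, 0, 0]}
    - {"translation": [0.05, -0.3, 0], "rotation": [0, 0, 0]}

```text
t: 49.92
eef_pos: [0.428, 0.1954, 0.2378]
ee_rot: [3.142, -0.0, -1.407]
force: [-0.2, 0.1, -0.6]
width: 0.0005
gripper_force: 0.0
```

Run:
```python
from h import *
print(w2b(get_state()['eef_pos'][:2])); cv2.imwrite('pics/s9.png',grab_frame('scene'))
```

```text
[-0.09971909  0.07074765]
```

View pics/s9.png

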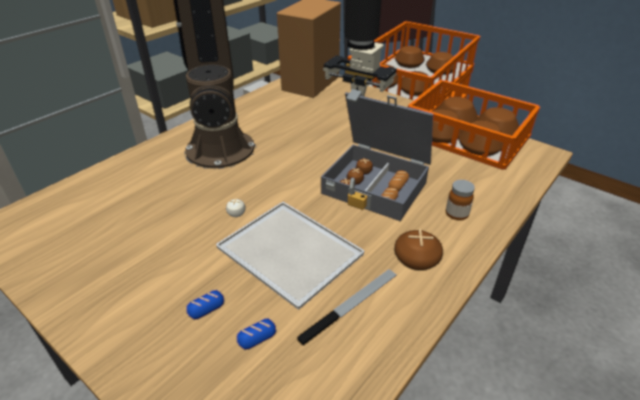

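The lid (px 350–433, 97–160) now leans towards shut, and the rolls lie in place. I move the tool over the near half of the lid's free edge while it sinks.

Emit:
apply_moves:
  steps:
    - {"translation": [0, 0, 0.1], "rotation": [0, 0, 0]}
    - {"translation": [0, 0, 0.2], "rotation": [0, 0, 0]}
    - {"translation": [0, 0, 0.2], "rotation": [0, 0, 0]}
    - {"translation": [0, 0, 0.2], "rotation": [0, 0, 0]}
    - {"translation": [0, 0, 0.2], "rotation": [0, 0, 0]}
    - {"translation": [0, 0, 0.2], "rotation": [0, 0, 0]}
    - {"translation": [0, 0, 0.2], "rotation": [0, 0, 0]}
    - {"translation": [0, 0, 0.2], "rotation": [0, 0, 0]}
    - {"translation": [0, 0, 0.2], "rotation": [0, 0, 0]}
    - {"translation": [0, 0, 0.2], "rotation": [0, 0, 0]}

```text
t: 50.8
eef_pos: [0.4278, 0.1961, 0.2875]
ee_rot: [3.141, -0.0, -1.407]
force: [-0.5, -0.0, -0.6]
width: 0.0006
gripper_force: 0.0
```

Emit:
apply_moves:
  steps:
    - {"translation": [0, 0, 0], "rotation": [0, 0, 0]}
    - {"translation": [0, 0, 0], "rotation": [0, 0, 0]}
    - {"translation": [0, 0, 0], "rotation": [0, 0, 0]}
    - {"translation": [0.07, -0.16, 0], "rotation": [0, 0, 0]}
    - {"translation": [0.14, -0.32, 0], "rotation": [0, 0, 0]}
    - {"translation": [0.2, -0.48, 0], "rotation": [0, 0, 0]}
    - {"translation": [0.265, -0.635, 0], "rotation": [0, 0, 0]}
    - {"translation": [0.265, -0.635, 0], "rotation": [0, 0, 0]}
    - {"translation": [0.265, -0.635, 0], "rotation": [0, 0, 0]}
    - {"translation": [0.265, -0.635, 0], "rotation": [0, 0, 0]}

```text
t: 51.63
eef_pos: [0.4942, 0.037, 0.2876]
ee_rot: [3.141, 0.0, -1.409]
force: [-1.0, 0.2, -0.1]
width: 0.0004
gripper_force: 0.0
```

Run:
```python
from h import *
s=grab_frame('scene');t=grab_frame('top')
a=cv2.resize(t[150:290,110:310],(500,350),interpolation=cv2.INTER_CUBIC)
b=cv2.resize(s[130:230,310:450],(420,300),interpolation=cv2.INTER_CUBIC)
c=np.zeros((650,500,3),np.uint8);c[:350]=a;c[350:650,:420]=b
cv2.imwrite('pics/c10.png',c[:, :][:600] if 0 else cv2.resize(c,(460,598)))
print(get_state()['eef_pos'],get_state()['t'])
```

```text
[0.49398622 0.03815357 0.2878249 ] 51.7333
```

View pics/c10.png

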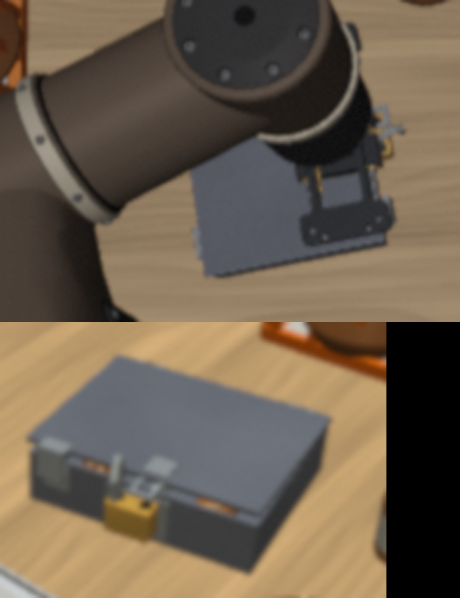

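The lid has sunk ajar (crop shows it over the box with a thin gap; the lock and shackle are clear at crop 130,490). Pressing its edge.

Emit:
apply_moves:
  steps:
    - {"translation": [0, 0, -0.1], "rotation": [0, 0, 0]}
    - {"translation": [0, 0, -0.2], "rotation": [0, 0, 0]}
    - {"translation": [0, 0, -0.3], "rotation": [0, 0, 0]}
    - {"translation": [0, 0, -0.4], "rotation": [0, 0, 0]}
    - {"translation": [0, 0, -0.5], "rotation": [0, 0, 0]}
    - {"translation": [0, 0, -0.6], "rotation": [0, 0, 0]}
    - {"translation": [0, 0, -0.67], "rotation": [0, 0, 0]}
    - {"translation": [0, 0, -0.72], "rotation": [0, 0, 0]}
    - {"translation": [0, 0, -0.75], "rotation": [0, 0, 0]}
    - {"translation": [0, 0, -0.75], "rotation": [0, 0, 0]}

```text
t: 52.57
eef_pos: [0.4932, 0.0382, 0.099]
ee_rot: [3.139, -0.001, -1.405]
force: [-0.5, 0.7, 1.3]
width: 0.0
gripper_force: 0.0
```

Emit:
apply_moves:
  steps:
    - {"translation": [0, 0, -0.01], "rotation": [0, 0, 0]}
    - {"translation": [0, 0, -0.02], "rotation": [0, 0, 0]}
    - {"translation": [0, 0, -0.03], "rotation": [0, 0, 0]}
    - {"translation": [0, 0, -0.04], "rotation": [0, 0, 0]}
    - {"translation": [0, 0, -0.05], "rotation": [0, 0, 0]}
    - {"translation": [0, 0, -0.06], "rotation": [0, 0, 0]}
    - {"translation": [0, 0, -0.07], "rotation": [0, 0, 0]}
    - {"translation": [0, 0, -0.08], "rotation": [0, 0, 0]}
    - {"translation": [0, 0, -0.09], "rotation": [0, 0, 0]}
    - {"translation": [0, 0, -0.09], "rotation": [0, 0, 0]}

```text
t: 53.4
eef_pos: [0.4939, 0.0373, 0.0773]
ee_rot: [3.141, -0.0, -1.407]
force: [-0.8, -0.2, -1.0]
width: 0.0006
gripper_force: 0.0
```

Emit:
apply_moves:
  steps:
    - {"translation": [0, 0, -0.005], "rotation": [0, 0, 0]}
    - {"translation": [0, 0, -0.01], "rotation": [0, 0, 0]}
    - {"translation": [0, 0, -0.015], "rotation": [0, 0, 0]}
    - {"translation": [0, 0, -0.02], "rotation": [0, 0, 0]}
    - {"translation": [0, 0, -0.025], "rotation": [0, 0, 0]}
    - {"translation": [0, 0, -0.03], "rotation": [0, 0, 0]}
    - {"translation": [0, 0, -0.03], "rotation": [0, 0, 0]}
    - {"translation": [0, 0, -0.03], "rotation": [0, 0, 0]}
    - {"translation": [0, 0, -0.03], "rotation": [0, 0, 0]}
    - {"translation": [0, 0, -0.03], "rotation": [0, 0, 0]}

```text
t: 54.23
eef_pos: [0.4943, 0.0374, 0.0719]
ee_rot: [-3.141, -0.0, -1.406]
force: [-7.4, 0.2, 19.6]
width: 0.0005
gripper_force: 9.8
```

Emit:
apply_moves:
  steps:
    - {"translation": [0, 0, 0.1], "rotation": [0, 0, 0]}
    - {"translation": [0, 0, 0.2], "rotation": [0, 0, 0]}
    - {"translation": [0, 0, 0.3], "rotation": [0, 0, 0]}
    - {"translation": [0, 0, 0.4], "rotation": [0, 0, 0]}
    - {"translation": [0, 0, 0.4], "rotation": [0, 0, 0]}
    - {"translation": [0.1, -0.1, 0.4], "rotation": [0, 0, 0]}
    - {"translation": [0.2, -0.2, 0.4], "rotation": [0, 0, 0]}
    - {"translation": [0.34, -0.3, 0.4], "rotation": [0, 0, 0]}
    - {"translation": [0.34, -0.3, 0.4], "rotation": [0, 0, 0]}
    - {"translation": [0.34, -0.3, 0.4], "rotation": [0, 0, 0]}

```text
t: 55.07
eef_pos: [0.5801, -0.039, 0.169]
ee_rot: [3.14, -0.0, -1.41]
force: [-1.0, 0.5, 0.1]
width: 0.0005
gripper_force: 0.0
```

Run:
```python
from h import *
s=grab_frame('scene');t=grab_frame('top'); cv2.imwrite('pics/s11.png',s);cv2.imwrite('pics/t11.png',t)
a=cv2.resize(t[170:290,180:320],(420,360),interpolation=cv2.INTER_CUBIC)
b=cv2.resize(s[150:225,315:420],(560,400),interpolation=cv2.INTER_CUBIC)
b=cv2.resize(s[155:215,325:405],(480,360),interpolation=cv2.INTER_CUBIC)
c=np.zeros((360,900,3),np.uint8);c[:,:420]=a;c[:,420:]=b
cv2.imwrite('pics/c11.png',cv2.resize(c,(800,320)))
print(get_state()['eef_pos'],w2b(get_state()['eef_pos'][:2]))
```

```text
[ 0.57857215 -0.03775382  0.16951293] [ 0.01049613 -0.18397654]
```

View pics/c11.png

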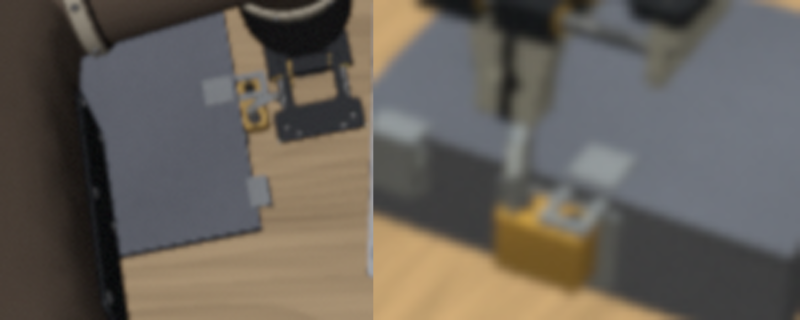

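Emit:
apply_moves:
  steps:
    - {"translation": [0, 0, -0.05], "rotation": [0, 0, 0]}
    - {"translation": [0, 0, -0.1], "rotation": [0, 0, 0]}
    - {"translation": [0, 0, -0.15], "rotation": [0, 0, 0]}
    - {"translation": [0, 0, -0.2], "rotation": [0, 0, 0]}
    - {"translation": [0, 0, -0.25], "rotation": [0, 0, 0]}
    - {"translation": [0, 0, -0.3], "rotation": [0, 0, 0]}
    - {"translation": [0, 0, -0.33], "rotation": [0, 0, 0]}
    - {"translation": [0, 0, -0.33], "rotation": [0, 0, 0]}
    - {"translation": [0, 0, -0.33], "rotation": [0, 0, 0]}
    - {"translation": [0, 0, -0.33], "rotation": [0, 0, 0]}

```text
t: 56.0
eef_pos: [0.5795, -0.0372, 0.0887]
ee_rot: [-3.14, -0.0, -1.406]
force: [-0.6, -0.2, -0.2]
width: 0.0001
gripper_force: 0.0
```

Emit:
apply_moves:
  steps:
    - {"translation": [0, 0.015, 0], "rotation": [0, 0, 0]}
    - {"translation": [-0.005, 0.03, 0], "rotation": [0, 0, 0]}
    - {"translation": [-0.007, 0.045, 0], "rotation": [0, 0, 0]}
    - {"translation": [-0.01, 0.06, 0], "rotation": [0, 0, 0]}
    - {"translation": [-0.012, 0.075, 0], "rotation": [0, 0, 0]}
    - {"translation": [-0.015, 0.09, 0], "rotation": [0, 0, 0]}
    - {"translation": [-0.018, 0.105, 0], "rotation": [0, 0, 0]}
    - {"translation": [-0.02, 0.12, 0], "rotation": [0, 0, 0]}
    - {"translation": [-0.022, 0.135, 0], "rotation": [0, 0, 0]}
    - {"translation": [-0.022, 0.135, 0], "rotation": [0, 0, 0]}

```text
t: 56.83
eef_pos: [0.5802, -0.0067, 0.0904]
ee_rot: [-3.131, -0.006, -1.404]
force: [22.1, -27.4, -7.2]
width: 0.0002
gripper_force: 17.6
```

Emit:
apply_moves:
  steps:
    - {"translation": [0, 0.005, 0], "rotation": [0, 0, 0]}
    - {"translation": [-0.001, 0.01, 0], "rotation": [0, 0, 0]}
    - {"translation": [-0.002, 0.015, 0], "rotation": [0, 0, 0]}
    - {"translation": [-0.003, 0.02, 0], "rotation": [0, 0, 0]}
    - {"translation": [-0.004, 0.025, 0], "rotation": [0, 0, 0]}
    - {"translation": [-0.005, 0.03, 0], "rotation": [0, 0, 0]}
    - {"translation": [-0.006, 0.035, 0], "rotation": [0, 0, 0]}
    - {"translation": [-0.007, 0.04, 0], "rotation": [0, 0, 0]}
    - {"translation": [-0.007, 0.04, 0], "rotation": [0, 0, 0]}
    - {"translation": [-0.007, 0.04, 0], "rotation": [0, 0, 0]}

```text
t: 57.67
eef_pos: [0.5872, 0.0059, 0.0927]
ee_rot: [-3.115, -0.004, -1.403]
force: [44.0, -21.3, -16.2]
width: -0.0002
gripper_force: 23.9
```

Emit:
apply_moves:
  steps:
    - {"translation": [0.01, -0.03, 0], "rotation": [0, 0, 0]}
    - {"translation": [0.02, -0.06, 0], "rotation": [0, 0, 0]}
    - {"translation": [0.03, -0.09, 0], "rotation": [0, 0, 0]}
    - {"translation": [0.03, -0.13, 0], "rotation": [0, 0, 0]}
    - {"translation": [0.03, -0.17, 0], "rotation": [0, 0, 0]}
    - {"translation": [0.03, -0.21, 0.1], "rotation": [0, 0, 0]}
    - {"translation": [0.03, -0.25, 0.2], "rotation": [0, 0, 0]}
    - {"translation": [0.03, -0.3, 0.4], "rotation": [0, 0, 0]}
    - {"translation": [0.03, -0.4, 0.6], "rotation": [0, 0, 0]}
    - {"translation": [0.03, -0.5, 0.6], "rotation": [0, 0, 0]}

```text
t: 58.5
eef_pos: [0.5803, -0.1182, 0.2425]
ee_rot: [-3.137, -0.001, -1.404]
force: [1.5, 0.3, 0.6]
width: 0.0003
gripper_force: 0.0
```

Run:
```python
from h import *
s=grab_frame('scene');t=grab_frame('top'); cv2.imwrite('pics/s12.png',s);cv2.imwrite('pics/t12.png',t)
a=cv2.resize(t[175:245,255:320],(390,420),interpolation=cv2.INTER_CUBIC)
b=cv2.resize(s[165:220,330:400],(534,420),interpolation=cv2.INTER_CUBIC)
c=np.zeros((420,924,3),np.uint8);c[:,:390]=a;c[:,390:]=b
cv2.imwrite('pics/c12.png',cv2.resize(c,(800,364)))
print(get_state()['eef_pos'],w2b(get_state()['eef_pos'][:2]))
```

```text
[ 0.58080833 -0.12219866  0.24285002] [-0.00116832 -0.26764178]
```

View pics/c12.png

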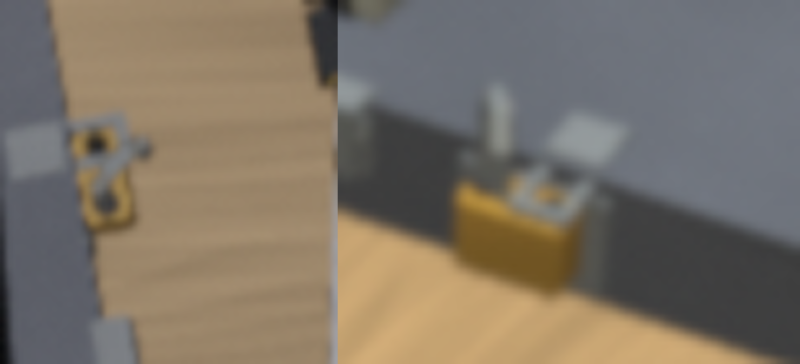

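Run:
```python
from h import *
for z in(.108,):
    for n,u in(('long',(275.4,212)),('free',(282.5,203.5))):
        p=plane('top',*u,z);print(n,p.round(4),w2b(p[:2]).round(4))
# lock hole / brass body centroid
t=cv2.imread('pics/t12.png');s=cv2.imread('pics/s12.png')
for n,im,r in(('top',t,(190,225,262,285)),('scene',s,(185,215,345,385))):
    h=cv2.cvtColor(im,cv2.COLOR_BGR2HSV);m=(h[...,1]>130)&(h[...,0]>14)&(h[...,0]<30);w=np.zeros_like(m);w[r[0]:r[1],r[2]:r[3]]=m[r[0]:r[1],r[2]:r[3]]
    ys,xs=np.nonzero(w);print(n,len(xs),xs.min(),xs.max(),ys.min(),ys.max(),xs.mean(),ys.mean())
for x,y,z in((-.026,-.134,.057),(.026,-.134,.057),(-.026,-.134,.017),(.026,-.134,.017),(-.016,-.121,.112)):
    p=np.append(b2w(x,y),z);print((x,y,z),'top',np.round(proj('top',p),1),'scene',np.round(proj('scene',p),1))
# silver shackle in scene: bright lowsat
u=(.0,.0)
```

```text
long [0.5368 0.0196 0.108 ] [-0.0213 -0.1205]
free [5.595e-01 2.000e-04 1.080e-01] [-0.002  -0.1434]
top 9 274 279 215 218 277.1111111111111 217.11111111111111
scene 188 348 365 193 209 355.8404255319149 201.53191489361703
(-0.026, -0.134, 0.057) top [282.2 216.1] scene [345.6 194.4]
(0.026, -0.134, 0.057) top [278.9 198.3] scene [362.2 200.1]
(-0.026, -0.134, 0.017) top [283.3 218.5] scene [345.1 205.4]
(0.026, -0.134, 0.017) top [280.2 201.2] scene [361.4 211.2]
(-0.016, -0.121, 0.112) top [275.1 209.8] scene [351.7 177.2]
```

Emit:
apply_moves:
  steps:
    - {"translation": [-0.037, 0.1, 0], "rotation": [0, 0, 0]}
    - {"translation": [-0.037, 0.2, 0], "rotation": [0, 0, 0]}
    - {"translation": [-0.037, 0.3, -0.1], "rotation": [0, 0, 0]}
    - {"translation": [-0.037, 0.33, -0.2], "rotation": [0, 0, 0]}
    - {"translation": [-0.037, 0.33, -0.3], "rotation": [0, 0, 0]}
    - {"translation": [-0.037, 0.33, -0.4], "rotation": [0, 0, 0]}
    - {"translation": [-0.037, 0.33, -0.5], "rotation": [0, 0, 0]}
    - {"translation": [-0.037, 0.33, -0.57], "rotation": [0, 0, 0]}
    - {"translation": [-0.037, 0.33, -0.61], "rotation": [0, 0, 0]}
    - {"translation": [-0.037, 0.33, -0.61], "rotation": [0, 0, 0]}

```text
t: 59.43
eef_pos: [0.568, -0.0367, 0.0827]
ee_rot: [3.136, 0.0, -1.407]
force: [-0.9, -0.1, 0.1]
width: 0.0004
gripper_force: 0.0
```

Emit:
apply_moves:
  steps:
    - {"translation": [0, 0, 0], "rotation": [0, 0, 0]}
    - {"translation": [0, 0, 0], "rotation": [0, 0, 0]}
    - {"translation": [0, 0, 0], "rotation": [0, 0, 0]}
    - {"translation": [0, 0, 0], "rotation": [0, 0, 0]}
    - {"translation": [0, 0, 0], "rotation": [0, 0, 0]}
    - {"translation": [0, 0, 0], "rotation": [0, 0, 0]}
    - {"translation": [0, 0, 0], "rotation": [0, 0, 0]}
    - {"translation": [0, 0, 0], "rotation": [0, 0, 0]}
    - {"translation": [0, 0, 0], "rotation": [0, 0, 0]}
    - {"translation": [0, 0, 0], "rotation": [0, 0, 0]}

```text
t: 60.27
eef_pos: [0.5702, -0.0363, 0.0853]
ee_rot: [3.142, -0.0, -1.407]
force: [0.2, -0.1, 0.7]
width: 0.0002
gripper_force: 0.0
```

```bash
python3 -c "
from h import *
s=get_state();print(np.round(s['eef_pos'],4),w2b(s['eef_pos'][:2]).round(4),np.round(s['ee_rot'],3))"
```

```text
[ 0.5702 -0.0363  0.0853] [ 0.0024 -0.1812] [ 3.142 -0.    -1.407]
```

Emit:
apply_moves:
  steps:
    - {"translation": [-0.002, 0.01, 0], "rotation": [0, 0, 0]}
    - {"translation": [-0.003, 0.02, 0], "rotation": [0, 0, 0]}
    - {"translation": [-0.005, 0.03, 0], "rotation": [0, 0, 0]}
    - {"translation": [-0.007, 0.04, 0], "rotation": [0, 0, 0]}
    - {"translation": [-0.008, 0.05, 0], "rotation": [0, 0, 0]}
    - {"translation": [-0.01, 0.06, 0], "rotation": [0, 0, 0]}
    - {"translation": [-0.012, 0.07, 0], "rotation": [0, 0, 0]}
    - {"translation": [-0.014, 0.083, 0], "rotation": [0, 0, 0]}
    - {"translation": [-0.014, 0.083, 0], "rotation": [0, 0, 0]}
    - {"translation": [-0.014, 0.083, 0], "rotation": [0, 0, 0]}

```text
t: 61.1
eef_pos: [0.5667, -0.0153, 0.0853]
ee_rot: [-3.142, 0.0, -1.407]
force: [0.6, -0.1, 0.4]
width: 0.0002
gripper_force: 0.0
```

Emit:
apply_moves:
  steps:
    - {"translation": [-0.0006, 0.004, 0], "rotation": [0, 0, 0]}
    - {"translation": [-0.0013, 0.008, 0], "rotation": [0, 0, 0]}
    - {"translation": [-0.002, 0.012, 0], "rotation": [0, 0, 0]}
    - {"translation": [-0.0026, 0.016, 0], "rotation": [0, 0, 0]}
    - {"translation": [-0.0033, 0.02, 0], "rotation": [0, 0, 0]}
    - {"translation": [-0.004, 0.024, 0], "rotation": [0, 0, 0]}
    - {"translation": [-0.0046, 0.028, 0], "rotation": [0, 0, 0]}
    - {"translation": [-0.0053, 0.032, 0], "rotation": [0, 0, 0]}
    - {"translation": [-0.0053, 0.032, 0], "rotation": [0, 0, 0]}
    - {"translation": [-0.0053, 0.032, 0], "rotation": [0, 0, 0]}

```text
t: 61.93
eef_pos: [0.5675, -0.0084, 0.086]
ee_rot: [-3.138, -0.002, -1.406]
force: [6.4, -8.5, -1.6]
width: 0.0005
gripper_force: 4.6
```

Emit:
apply_moves:
  steps:
    - {"translation": [0.003, 0.004, 0], "rotation": [0, 0, 0]}
    - {"translation": [0.006, 0.008, 0], "rotation": [0, 0, 0]}
    - {"translation": [0.009, 0.012, 0], "rotation": [0, 0, 0]}
    - {"translation": [0.012, 0.016, 0], "rotation": [0, 0, 0]}
    - {"translation": [0.015, 0.02, 0], "rotation": [0, 0, 0]}
    - {"translation": [0.018, 0.024, 0], "rotation": [0, 0, 0]}
    - {"translation": [0.02, 0.028, 0], "rotation": [0, 0, 0]}
    - {"translation": [0.02, 0.032, 0], "rotation": [0, 0, 0]}
    - {"translation": [0.02, 0.032, 0], "rotation": [0, 0, 0]}
    - {"translation": [0.02, 0.032, 0], "rotation": [0, 0, 0]}

```text
t: 62.77
eef_pos: [0.5725, 0.0004, 0.0861]
ee_rot: [-3.138, -0.001, -1.406]
force: [5.6, -3.4, -0.7]
width: 0.0009
gripper_force: 3.0
```

```bash
python3 -c "
from h import *
s=get_state();print(np.round(s['eef_pos'],4),w2b(s['eef_pos'][:2]).round(4),np.round(s['force'],1))"
```

```text
[5.725e-01 4.000e-04 8.610e-02] [ 0.0108 -0.1453] [ 5.6 -3.4 -0.7]
```

Run:
```python
from h import *
s=grab_frame('scene');t=grab_frame('top'); cv2.imwrite('pics/s13.png',s);cv2.imwrite('pics/t13.png',t)
a=cv2.resize(t[180:235,255:310],(390,390),interpolation=cv2.INTER_CUBIC)
b=cv2.resize(s[160:215,335:392],(404,390),interpolation=cv2.INTER_CUBIC)
cv2.imwrite('pics/c13.png',np.hstack([a,b]))
```

```text
(no output)
```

View pics/c13.png

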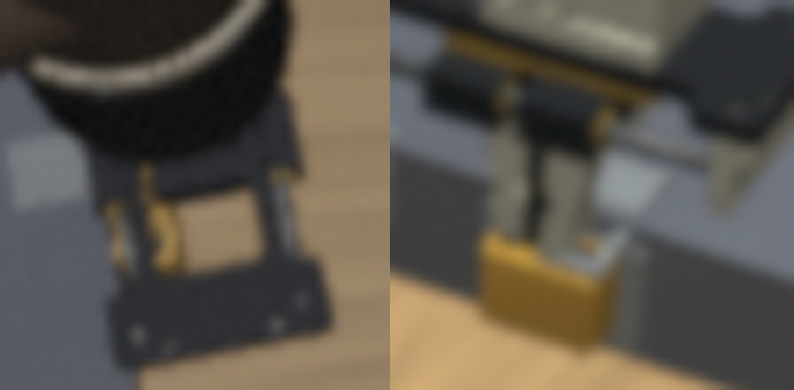

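Run:
```python
from h import *
def row(y,z): return [(x,np.round(proj('scene',np.append(b2w(x/1000,y),z)),1).tolist()) for x in(-30,-20,-10,0,10,20,30,40)]
print(row(-.155,.088)); print(row(-.136,.088))
```

```text
[(-30, [341.2, 189.1]), (-20, [344.4, 190.2]), (-10, [347.6, 191.3]), (0, [350.9, 192.4]), (10, [354.2, 193.5]), (20, [357.5, 194.6]), (30, [360.8, 195.8]), (40, [364.2, 196.9])]
[(-30, [344.4, 185.5]), (-20, [347.6, 186.6]), (-10, [350.8, 187.7]), (0, [354.0, 188.8]), (10, [357.3, 189.9]), (20, [360.6, 191.0]), (30, [363.9, 192.1]), (40, [367.2, 193.2])]
```

Emit:
apply_moves:
  steps:
    - {"translation": [0.01, -0.04, 0], "rotation": [0, 0, 0]}
    - {"translation": [0.02, -0.08, 0], "rotation": [0, 0, 0]}
    - {"translation": [0.03, -0.12, 0], "rotation": [0, 0, 0]}
    - {"translation": [0.03, -0.16, 0], "rotation": [0, 0, 0]}
    - {"translation": [0.04, -0.2, 0.1], "rotation": [0, 0, 0]}
    - {"translation": [0.04, -0.24, 0.2], "rotation": [0, 0, 0]}
    - {"translation": [0.04, -0.3, 0.3], "rotation": [0, 0, 0]}
    - {"translation": [0.04, -0.4, 0.3], "rotation": [0, 0, 0]}
    - {"translation": [0.04, -0.5, 0.3], "rotation": [0, 0, 0]}
    - {"translation": [0.04, -0.5, 0.3], "rotation": [0, 0, 0]}

```text
t: 63.7
eef_pos: [0.5798, -0.1284, 0.1606]
ee_rot: [-3.142, -0.0, -1.41]
force: [-0.4, -0.2, 0.2]
width: 0.0005
gripper_force: 0.0
```

Run:
```python
from h import *
s=grab_frame('scene');t=grab_frame('top'); cv2.imwrite('pics/s14.png',s);cv2.imwrite('pics/t14.png',t)
a=cv2.resize(t[185:230,255:300],(390,390),interpolation=cv2.INTER_CUBIC)
b=cv2.resize(s[165:215,335:387],(404,390),interpolation=cv2.INTER_CUBIC)
cv2.imwrite('pics/c14.png',np.hstack([a,b]))
s=get_state();print(np.round(s['eef_pos'],4),w2b(s['eef_pos'][:2]).round(4),s['t'])
```

```text
[ 0.5798 -0.1262  0.16  ] [-0.0029 -0.2714] 63.8
```

View pics/c14.png

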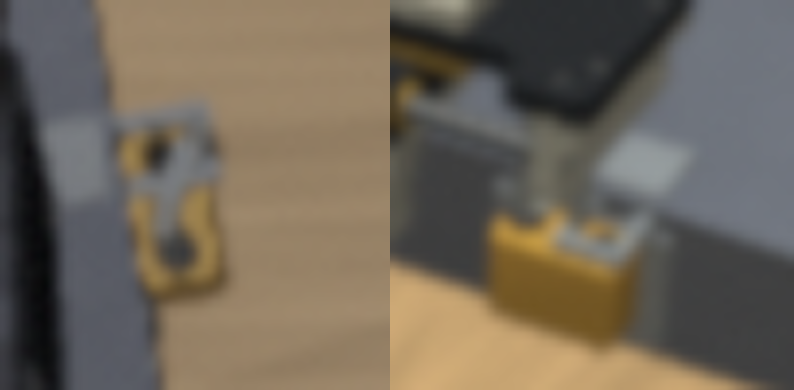

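The crop shows the shackle about half way round: long leg near top px (275,212), free leg (279,203), so swing is about 0.5. It was turning with friction, so I centre the finger face on the leg and push on.

Emit:
apply_moves:
  steps:
    - {"translation": [-0.008, 0.1, 0], "rotation": [0, 0, 0]}
    - {"translation": [-0.008, 0.2, 0], "rotation": [0, 0, 0]}
    - {"translation": [-0.008, 0.3, -0.05], "rotation": [0, 0, 0]}
    - {"translation": [-0.008, 0.4, -0.1], "rotation": [0, 0, 0]}
    - {"translation": [-0.008, 0.4, -0.2], "rotation": [0, 0, 0]}
    - {"translation": [-0.008, 0.4, -0.29], "rotation": [0, 0, 0]}
    - {"translation": [-0.008, 0.4, -0.29], "rotation": [0, 0, 0]}
    - {"translation": [-0.008, 0.4, -0.29], "rotation": [0, 0, 0]}
    - {"translation": [-0.008, 0.4, -0.29], "rotation": [0, 0, 0]}
    - {"translation": [-0.008, 0.4, -0.29], "rotation": [0, 0, 0]}

```text
t: 64.63
eef_pos: [0.5794, -0.0245, 0.0893]
ee_rot: [-3.139, -0.0, -1.407]
force: [-0.2, 0.2, 0.1]
width: 0.0007
gripper_force: 0.0
```

```bash
cat >> h.py <<'E'
def st():
    s=get_state();f=s['force'];c,sn=np.cos(BA),np.sin(BA)
    print('box',w2b(s['eef_pos'][:2]).round(4),'z',round(s['eef_pos'][2],4),'F box',np.round([c*f[0]+sn*f[1],-sn*f[0]+c*f[1],f[2]],1),'t',round(s['t'],1))
E
python3 -c "
from h import *
st()"
```

```text
box [ 0.0134 -0.1711] z 0.0893 F box [-0.2  0.3  0.1] t 64.6
```

Emit:
apply_moves:
  steps:
    - {"translation": [-0.003, 0.02, 0], "rotation": [0, 0, 0]}
    - {"translation": [-0.006, 0.04, 0], "rotation": [0, 0, 0]}
    - {"translation": [-0.01, 0.06, 0], "rotation": [0, 0, 0]}
    - {"translation": [-0.013, 0.08, 0], "rotation": [0, 0, 0]}
    - {"translation": [-0.016, 0.095, 0], "rotation": [0, 0, 0]}
    - {"translation": [-0.016, 0.1, 0], "rotation": [0, 0, 0]}
    - {"translation": [-0.015, 0.105, 0], "rotation": [0, 0, 0]}
    - {"translation": [-0.014, 0.11, 0], "rotation": [0, 0, 0]}
    - {"translation": [-0.013, 0.115, 0], "rotation": [0, 0, 0]}
    - {"translation": [-0.013, 0.115, 0], "rotation": [0, 0, 0]}

```text
t: 65.47
eef_pos: [0.5753, 0.0043, 0.0878]
ee_rot: [-3.141, -0.0, -1.407]
force: [0.9, -0.9, -0.6]
width: 0.0002
gripper_force: 0.5
```

```bash
python3 -c "
from h import *
st()"
```

```text
box [ 0.0142 -0.142 ] z 0.0878 F box [ 0.8 -1.1 -0.6] t 65.5
```

Emit:
apply_moves:
  steps:
    - {"translation": [0.001, 0.004, 0], "rotation": [0, 0, 0]}
    - {"translation": [0.002, 0.008, 0], "rotation": [0, 0, 0]}
    - {"translation": [0.003, 0.012, 0], "rotation": [0, 0, 0]}
    - {"translation": [0.003, 0.016, 0], "rotation": [0, 0, 0]}
    - {"translation": [0.003, 0.02, 0], "rotation": [0, 0, 0]}
    - {"translation": [0.003, 0.024, 0], "rotation": [0, 0, 0]}
    - {"translation": [0.003, 0.028, 0], "rotation": [0, 0, 0]}
    - {"translation": [0.003, 0.028, 0], "rotation": [0, 0, 0]}
    - {"translation": [0.003, 0.028, 0], "rotation": [0, 0, 0]}
    - {"translation": [0.003, 0.028, 0], "rotation": [0, 0, 0]}

```text
t: 66.3
eef_pos: [0.5757, 0.0113, 0.0877]
ee_rot: [3.141, 0.0, -1.407]
force: [0.5, -1.0, 0.0]
width: 0.0003
gripper_force: 0.3
```

```bash
python3 -c "
from h import *
st()"
```

```text
box [ 0.0157 -0.1351] z 0.0877 F box [ 0.4 -1.1  0. ] t 66.3
```

Emit:
apply_moves:
  steps:
    - {"translation": [0, 0.004, 0], "rotation": [0, 0, 0]}
    - {"translation": [-0.001, 0.008, 0], "rotation": [0, 0, 0]}
    - {"translation": [-0.002, 0.012, 0], "rotation": [0, 0, 0]}
    - {"translation": [-0.003, 0.016, 0], "rotation": [0, 0, 0]}
    - {"translation": [-0.003, 0.016, 0], "rotation": [0, 0, 0]}
    - {"translation": [-0.003, 0.016, 0], "rotation": [0, 0, 0]}
    - {"translation": [-0.003, 0.016, 0], "rotation": [0, 0, 0]}
    - {"translation": [-0.003, 0.016, 0], "rotation": [0, 0, 0]}
    - {"translation": [-0.003, 0.016, 0], "rotation": [0, 0, 0]}
    - {"translation": [-0.003, 0.016, 0], "rotation": [0, 0, 0]}

```text
t: 67.13
eef_pos: [0.575, 0.0152, 0.0878]
ee_rot: [3.141, 0.0, -1.407]
force: [0.3, 0.3, -0.5]
width: 0.0004
gripper_force: 0.2
```

```bash
python3 -c "
from h import *
st()"
```

```text
box [ 0.0157 -0.1311] z 0.0878 F box [ 0.4  0.2 -0.5] t 67.1
```

Emit:
apply_moves:
  steps:
    - {"translation": [0, 0.004, 0], "rotation": [0, 0, 0]}
    - {"translation": [-0.001, 0.008, 0], "rotation": [0, 0, 0]}
    - {"translation": [-0.002, 0.012, 0], "rotation": [0, 0, 0]}
    - {"translation": [-0.002, 0.012, 0], "rotation": [0, 0, 0]}
    - {"translation": [-0.002, 0.012, 0], "rotation": [0, 0, 0]}
    - {"translation": [-0.002, 0.012, 0], "rotation": [0, 0, 0]}
    - {"translation": [-0.002, 0.012, 0], "rotation": [0, 0, 0]}
    - {"translation": [-0.002, 0.012, 0], "rotation": [0, 0, 0]}
    - {"translation": [-0.002, 0.012, 0], "rotation": [0, 0, 0]}
    - {"translation": [-0.002, 0.012, 0], "rotation": [0, 0, 0]}

```text
t: 67.97
eef_pos: [0.5747, 0.0167, 0.0879]
ee_rot: [3.141, -0.002, -1.407]
force: [2.8, -10.2, -0.3]
width: 0.0006
gripper_force: 4.8
```

```bash
python3 -c "
from h import *
st()"
```

```text
box [ 0.0156 -0.1296] z 0.0879 F box [  1.1 -10.5  -0.3] t 68.0
```

Emit:
apply_moves:
  steps:
    - {"translation": [0.004, -0.025, 0], "rotation": [0, 0, 0]}
    - {"translation": [0.008, -0.05, 0], "rotation": [0, 0, 0]}
    - {"translation": [0.008, -0.06, 0.05], "rotation": [0, 0, 0]}
    - {"translation": [0.008, -0.06, 0.12], "rotation": [0, 0, 0]}
    - {"translation": [0.008, -0.06, 0.2], "rotation": [0, 0, 0]}
    - {"translation": [0.008, -0.06, 0.25], "rotation": [0, 0, 0]}
    - {"translation": [-0.03, 0, 0.25], "rotation": [0, 0, 0]}
    - {"translation": [-0.068, 0.029, 0.25], "rotation": [0, 0, 0]}
    - {"translation": [-0.068, 0.029, 0.25], "rotation": [0, 0, 0]}
    - {"translation": [-0.068, 0.029, 0.25], "rotation": [0, 0, 0]}

```text
t: 68.8
eef_pos: [0.5568, 0.0257, 0.15]
ee_rot: [3.141, 0.0, -1.406]
force: [-0.1, -0.0, -0.4]
width: 0.0006
gripper_force: 0.0
```

Run:
```python
from h import *
st(); s=grab_frame('scene'); cv2.imwrite('pics/s15.png',s)
# shackle: grey bright pixels above lock, not finger -> just report brass box and lid edge
```

```text
box [-0.0005 -0.1178] z 0.15 F box [-0.1 -0.  -0.4] t 68.8
```

Emit:
apply_moves:
  steps:
    - {"translation": [0, 0, -0.03], "rotation": [0, 0, 0]}
    - {"translation": [0, 0, -0.06], "rotation": [0, 0, 0]}
    - {"translation": [0, 0, -0.09], "rotation": [0, 0, 0]}
    - {"translation": [0, 0, -0.11], "rotation": [0, 0, 0]}
    - {"translation": [0, 0, -0.12], "rotation": [0, 0, 0]}
    - {"translation": [0, 0, -0.13], "rotation": [0, 0, 0]}
    - {"translation": [0, 0, -0.14], "rotation": [0, 0, 0]}
    - {"translation": [0, 0, -0.15], "rotation": [0, 0, 0]}
    - {"translation": [0, 0, -0.15], "rotation": [0, 0, 0]}
    - {"translation": [0, 0, -0.15], "rotation": [0, 0, 0]}

```text
t: 69.68
eef_pos: [0.5576, 0.0255, 0.1129]
ee_rot: [-3.142, -0.0, -1.407]
force: [-0.7, 0.2, 0.9]
width: 0.0005
gripper_force: 0.1
```

```bash
python3 -c "
from h import *
st()"
```

```text
box [ 0.0002 -0.1182] z 0.1129 F box [-0.7  0.3  0.9] t 69.7
```

Emit:
apply_moves:
  steps:
    - {"translation": [0, 0, -0.005], "rotation": [0, 0, 0]}
    - {"translation": [0, 0, -0.01], "rotation": [0, 0, 0]}
    - {"translation": [0, 0, -0.015], "rotation": [0, 0, 0]}
    - {"translation": [0, 0, -0.02], "rotation": [0, 0, 0]}
    - {"translation": [0, 0, -0.025], "rotation": [0, 0, 0]}
    - {"translation": [0, 0, -0.03], "rotation": [0, 0, 0]}
    - {"translation": [0, 0, -0.035], "rotation": [0, 0, 0]}
    - {"translation": [0, 0, -0.04], "rotation": [0, 0, 0]}
    - {"translation": [0, 0, -0.04], "rotation": [0, 0, 0]}
    - {"translation": [0, 0, -0.04], "rotation": [0, 0, 0]}

```text
t: 70.52
eef_pos: [0.5575, 0.0255, 0.1028]
ee_rot: [-3.142, 0.0, -1.407]
force: [0.1, -0.9, -0.5]
width: 0.0001
gripper_force: 0.0
```

```bash
python3 -c "
from h import *
st()"
```

```text
box [ 1.000e-04 -1.181e-01] z 0.1028 F box [-0.1 -0.9 -0.5] t 70.5
```

Emit:
apply_moves:
  steps:
    - {"translation": [0, 0, 0.05], "rotation": [0, 0, 0]}
    - {"translation": [0, 0, 0.12], "rotation": [0, 0, 0]}
    - {"translation": [0, 0, 0.2], "rotation": [0, 0, 0]}
    - {"translation": [0, 0, 0.3], "rotation": [0, 0, 0]}
    - {"translation": [0, -0.1, 0.3], "rotation": [0, 0, 0]}
    - {"translation": [0.03, -0.25, 0.3], "rotation": [0, 0, 0]}
    - {"translation": [0.06, -0.4, 0.3], "rotation": [0, 0, 0]}
    - {"translation": [0.09, -0.6, 0.3], "rotation": [0, 0, 0]}
    - {"translation": [0.09, -0.6, 0.3], "rotation": [0, 0, 0]}
    - {"translation": [0.09, -0.6, 0.3], "rotation": [0, 0, 0]}

```text
t: 71.35
eef_pos: [0.5798, -0.1273, 0.1769]
ee_rot: [3.14, 0.0, -1.411]
force: [-0.4, -0.1, -0.2]
width: 0.0006
gripper_force: 0.0
```

Run:
```python
from h import *
st(); t=grab_frame('top');cv2.imwrite('pics/t16.png',t);cv2.imwrite('pics/s16.png',grab_frame('scene'))
o=cv2.imread('pics/t14.png')
for im in(o,t):
    h=cv2.cvtColor(im,cv2.COLOR_BGR2HSV); print('sat/val cols 266-288')
    for r in range(194,222): print(r,' '.join('%3d/%3d'%(h[r,c,1],h[r,c,2]) for c in range(268,285)))
```

```text
box [-0.003  -0.2725] z 0.1769 F box [-0.4 -0.  -0.2] t 71.3
sat/val cols 266-288
194  81/139  83/151  82/152  83/153  82/152  84/152  82/153  82/153  82/153  82/153  80/153  82/153  82/153  80/153  82/153  80/153  82/153
195  79/138  82/150  81/151  83/151  83/151  82/152  81/152  78/151  76/150  74/149  74/151  79/152  82/153  83/154  81/154  81/154  81/155
196  74/137  82/150  79/152  78/151  74/151  73/151  69/148  61/146  50/142  47/141  50/142  70/150  79/154  81/155  82/156  81/155  81/155
197  58/131  65/145  59/146  53/143  49/141  39/138  28/135  21/132  14/128  10/126  20/130  56/145  77/152  81/155  81/155  81/155  81/155
198  15/118  24/130  21/131  14/126  12/123   8/122   6/122   4/121   0/117   4/115   9/120  48/138  75/150  82/153  82/153  82/153  82/153
199  10/107   2/116   8/121  15/116  15/105  22/104  40/114  49/119  28/111   5/108  11/112  48/127  76/145  82/150  82/149  82/150  82/149
200   6/ 90  50/113  69/129  78/124  71/101  80/ 93  90/111  73/122  32/112  12/106  13/102  48/111  77/135  83/145  82/146  83/147  82/146
201  42/ 92 107/129 116/139 114/119 10
[... 6142 characters left out ...]

217  28/100  26/ 99  11/ 92  85/105 127/137 128/141 129/125 128/106 130/106 133/117 136/118 135/108 119/103  93/129  83/148  82/153  81/154
218  28/100  31/100  24/ 94  36/ 85 112/107 134/116 137/108 134/ 99 131/ 97 131/ 99 125/102 118/106  99/119  87/140  83/150  83/153  80/153
219  28/100  31/100  24/ 96   9/ 81  61/ 80 112/ 96 115/104 112/109 105/114 102/118  98/125  90/133  87/141  84/149  82/153  82/153  83/154
220  31/100  28/100  26/ 99  17/ 92  32/ 80  83/108  89/129  89/137  89/141  88/142  86/146  85/150  82/152  82/155  82/155  80/156  81/157
221  28/ 99  28/100  25/101  21/ 95  22/ 81  74/113  81/142  84/151  82/152  82/153  83/154  81/155  82/156  82/156  81/157  81/157  81/157
```

Run:
```python
from h import *
t=cv2.imread('pics/t16.png');h=cv2.cvtColor(t,cv2.COLOR_BGR2HSV).astype(float)
for u in((274,212),(273.1,206.5),(272.2,201)):
    p=plane('top',*u,.112);print(u,p.round(4),w2b(p[:2]).round(4))
print('proj of pressed point',np.round(proj('top',(.5575,.0255,.112)),1))
# scene: where should crown be / look for shackle column
for x,y in((0,-.121),(0,-.116),(.016,-.121),(-.016,-.121)): print((x,y),np.round(proj('scene',np.append(b2w(x,y),.116)),1),np.round(proj('scene',np.append(b2w(x,y),.095)),1))
s=cv2.imread('pics/s16.png');hs=cv2.cvtColor(s,cv2.COLOR_BGR2HSV)
for r in range(170,200): print(r,' '.join('%3d/%3d'%(hs[r,c,1],hs[r,c,2]) for c in range(345,370)))
```

```text
(274, 212) [0.5361 0.023  0.112 ] [-0.0214 -0.1171]
(273.1, 206.5) [0.5512 0.0252 0.112 ] [-0.0062 -0.1173]
(272.2, 201) [0.5664 0.0276 0.112 ] [ 0.0092 -0.1176]
proj of pressed point [273.  204.2]
(0, -0.121) [356.9 177.7] [356.6 183.9]
(0, -0.116) [357.8 176.8] [357.4 183. ]
(0.016, -0.121) [362.2 179.4] [361.8 185.6]
(-0.016, -0.121) [351.7 176. ] [351.4 182.2]
170   5/102  20/114  28/120  28/119  28/109  28/ 82  26/ 50  23/ 34  31/ 33  29/ 35  28/ 37  25/ 41  17/ 44  22/ 46  17/ 45  23/ 45  24/ 42  27/ 38  15/ 33  24/ 42  29/ 61  33/ 77  35/ 87  33/ 92  21/ 96
171  16/110  26/117  28/119  28/119  30/111  29/ 88  33/ 61  31/ 41  32/ 32  17/ 30  24/ 32  23/ 33  22/ 35  28/ 37  26/ 39  27/ 38  28/ 36   8/ 31  19/ 41  30/ 59  34/ 76  35/ 87  34/ 91  22/ 94   5/100
172  16/112  20/115  24/117  28/118  29/114  30/101  30/ 84  31/ 66  20/ 52  12/ 44  12/ 41   7/ 36  15/ 33  25/ 31  26/ 30  17/ 30   9/ 30  14/ 37  31/ 58  34/ 75  33/ 86  34/ 91  27/ 94  10/ 98  12/109
173   7/109  11/111  14/113  20/115  22/114  23/110  25/103  27/ 93  19/ 82   3/ 73  18/ 70  28/ 64  24/ 53  13/ 40  15/ 
[... 4686 characters left out ...]
  20/138  15/136   8/133   8/131   8/132   7/138   8/134  17/118  28/ 99  20/ 89  11/ 90
197   4/ 62  30/ 67  95/ 86 147/111 171/125 174/132 172/139 172/148 172/159 166/166 155/166 136/156 111/147  89/143  66/139  42/134  21/132  10/134   6/135   6/132  23/123  50/108  54/ 94  27/ 85  15/ 84
198   4/ 62  34/ 68  96/ 85 149/108 169/121 175/124 175/125 173/128 174/133 171/139 168/144 160/148 153/152 145/155 131/152 108/146  87/144  62/139  41/130  40/122  68/113  89/100  62/ 90  30/ 85  16/ 81
199   8/ 63  34/ 68 101/ 86 151/108 169/119 173/121 173/122 173/122 174/123 173/124 174/126 173/130 169/136 165/142 161/146 152/151 141/155 127/151 110/137 104/120 119/107 116/ 97  63/ 89  27/ 85  16/ 82
```

Emit:
apply_moves:
  steps:
    - {"translation": [0, 0, 0.1], "rotation": [0, 0, 0]}
    - {"translation": [0, 0, 0.2], "rotation": [0, 0, 0]}
    - {"translation": [0, 0, 0.35], "rotation": [0, 0, 0]}
    - {"translation": [0, -0.1, 0.5], "rotation": [0, 0, 0]}
    - {"translation": [-0.1, -0.2, 0.65], "rotation": [0, 0, 0]}
    - {"translation": [-0.2, -0.35, 0.8], "rotation": [0, 0, 0]}
    - {"translation": [-0.3, -0.5, 0.9], "rotation": [0, 0, 0]}
    - {"translation": [-0.4, -0.6, 1], "rotation": [0, 0, 0]}
    - {"translation": [-0.4, -0.6, 1], "rotation": [0, 0, 0]}
    - {"translation": [-0.4, -0.6, 1], "rotation": [0, 0, 0]}

```text
t: 72.28
eef_pos: [0.4783, -0.2773, 0.4339]
ee_rot: [-3.135, -0.005, -1.408]
force: [0.2, -0.2, 1.3]
width: 0.0007
gripper_force: 0.0
```

Run:
```python
from h import *
st(); t=grab_frame('top');s=grab_frame('scene');cv2.imwrite('pics/t17.png',t);cv2.imwrite('pics/s17.png',s)
hs=cv2.cvtColor(s,cv2.COLOR_BGR2HSV)
for r in range(170,194): print(r,' '.join('%3d/%3d'%(hs[r,c,1],hs[r,c,2]) for c in range(349,369)))
for u in((274,212.5),(273.2,206.5),(272.2,200.5)):
    p=plane('top',*u,.091);print(u,w2b(p[:2]).round(4))
```

```text
box [-0.1278 -0.4038] z 0.4339 F box [ 0.1 -0.2  1.3] t 72.3
170  27/115  29/115  29/115  29/115  29/115  29/116  29/116  28/117  31/117  29/116  29/116  29/116  31/117  29/116  28/117  30/118  28/118  30/119  28/118  32/119
171  29/115  31/116  31/116  29/115  31/116  29/115  29/115  29/116  29/116  29/116  29/116  29/116  29/116  31/117  28/117  28/118  30/118  28/118  28/118  28/118
172  29/115  29/115  29/115  29/115  29/115  31/115  29/115  29/115  29/115  29/115  29/115  29/116  31/116  31/117  30/118  30/118  28/118  28/118  28/118  28/118
173  29/115  31/116  29/115  29/115  29/115  29/115  29/115  29/114  27/114  29/116  29/116  31/117  31/116  31/117  31/117  28/117  30/118  30/118  28/118  28/119
174  29/115  29/115  31/116  29/116  29/115  29/115  29/115  29/115  29/115  29/115  31/117  29/116  29/116  29/116  31/117  28/117  30/118  30/118  30/118  30/118
175  29/116  29/116  31/116  29/115  31/116  29/116  29/115  29/115  31/115  29/116  29/116  29/116  29/116  29/116  29/116  29/116  30/118  28/118  28/117  30/118
176  29/115  29/115  29/115  29/115  29/115  31/116  31
[... 2293 characters left out ...]
 21/ 97  24/ 97  16/ 93   3/ 92   8/102   9/111   7/109  12/109  14/110   7/104  10/100  15/105  16/110  18/116
191  29/ 80  19/ 80  13/ 80  13/ 81  22/ 82  48/ 96  73/119  78/131  52/127  17/120   6/122   9/120   7/107  11/ 96  11/ 92   9/ 86   6/ 83  11/ 91  15/101  17/105
192  91/104  73/ 94  37/ 82  22/ 80  34/ 82  87/106 124/144 121/162  84/155  33/140   8/130  13/119  20/101  15/ 87  12/ 82  10/ 79   6/ 84  10/100  12/109  12/103
193 138/140 131/127  98/102  78/ 92  88/ 98 121/124 139/160 120/174  77/163  34/144  29/134  58/128  63/109  36/ 91  15/ 84   9/ 88   7/103  11/120  13/121  10/105
(274, 212.5) [-0.0185 -0.1155]
(273.2, 206.5) [-0.0016 -0.1162]
(272.2, 200.5) [ 0.0154 -0.1164]
```

The crown now shows at scene rows 182–184. A raised crown would be at about row 177, so it is at 95 mm, which is locked home, and it is in line with the box wall. The arm is clear, so I hand in the job.

```bash
python3 -c "
from station import *
print(job_done())"
```

```text
the job is handed in; nothing more can be done
None
```

I packed all five rolls in their compartments, snapped the lid shut, swung the shackle over the hasp and pressed it home; then I handed the job in, and the hand-in gave no verdict.

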